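# Raking-light check of a rock thin section

## Task

Set up the raking-light check of this thin section. First pick up the torch that stands on its head and lay it gently on its side in the two V saddles of the stand, lens towards the tilting stage, and let go of it. Then take the slide carrier by its thumb grip, tilt it to match the slope of the stage and press it lightly and flush onto the middle of the stage face, square to it with the thumb grip at the upper end, and finish while still holding it there; do not shift the stage's angle or disturb the other things on the bench.

Things in the scene. Friction and masses are not known exactly. Their poses are not given: they have to be found in the camera images.
- stand: Fixed raking-light stand: aluminium rail 60 mm wide, 20 mm high, 380 mm long, with two grey V saddles at one end and the tilting stage at the other. Origin on the bench under the rail, about 115 mm from the stage centre, 100 mm from rest_centre. y along the rail, +y from the stage towards the saddles; x level, across; z up. Place and yaw vary.
- rest_centre (a point): Where the middle of the torch barrel comes to lie: on the lying torch's axis, half-way between the saddles, 75 mm above the bench; axes of the stand, so the lens must point to -y. Saddles: 12 mm thick (y), centred 44 mm either side, 90-degree V notches, V bottoms 57 mm and mouths (42 mm wide) 78 mm above the bench; open between them down to the rail top at 20 mm.
- stage: Tilting stage: flat grey plate 118 (x) by 120 (y) by 8 mm (z) with a centre cross. Origin: centre of its upper face; z square out of the face, x level as the stand's. It slopes down towards the saddles: +y points downhill, -y uphill; slope 0.30 to 0.60 rad, varies. Held by friction at its trunnion: stays put under a light push. No ledge or clip. Knobs reach x = 87 mm, 110 mm above the bench.
- torch_mid (a point): Middle of the torch's barrel, on the axis, 100 mm from the lens face. Torch: dark metal, 160 mm long, 0.18 kg; head 36 mm across for 40 mm from the lens, then a round barrel 26 mm across, 120 mm long; centre of mass 69 mm from the lens. Starts upright on its head, lens down, so this point is 100 mm high. z runs from lens to tail. Swaps places with the bottle from run to run.
- carrier_grip (a point): Centre of the slide carrier's thumb grip. Carrier: flat aluminium plate 44 (x) by 96 (y) by 6 mm with a glass thin section on top, 0.09 kg. Thumb grip: upright block at its -y end, 12 mm thick (x), 26 mm long (y), top 36 mm above the underside; this point is 21 mm above the underside, 33 mm from mid-length. Starts flat on the bench, grip up, yaw within 0.6 rad of zero.
- carrier_face (a point): Middle of the carrier's flat underside, which must lie flush on the stage, its middle on the stage's middle; axes as carrier_grip: z square to the underside, up at the start; y along the carrier, away from the thumb grip.
- stage_top_edge (a point): Middle of the upper edge of the stage's face, 60 mm from its centre towards -y of the stage.
- torch_lens (a point): Centre of the torch's lens face, 100 mm from torch_mid towards -z of the torch.
- carrier_heel (a point): Middle of the short underside edge at the thumb-grip end, 48 mm from carrier_face towards -y.
- carrier_toe (a point): Middle of the short underside edge at the far end, 48 mm from carrier_face towards +y.
- carrier: The slide carrier itself; same origin and axes as carrier_face.
- torch: The torch itself; same origin and axes as torch_lens.
- oil_bottle: Bystander: amber dropper bottle, 34 mm across and 102 mm high, upright; origin under its centre. It changes places with the torch.
- core: Bystander: short piece of grey drill core, 47 mm across and 62 mm high, upright; origin under its centre.
- dish: Bystander: clear round dish with rock chips, 90 mm across and 15 mm high; origin under its centre.
- tweezers: Bystander: steel tweezers lying flat, 110 mm long and 6 mm high; origin under the middle.
- loupe: Bystander: folding hand lens, about 60 mm long and 14 mm high; origin under the lens.
- rock: Bystander: rock hand specimen, 100 by 75 by 47 mm; origin under its centre.
- slidebox: Bystander: closed wooden slide box, 92 by 172 by 35 mm; origin under its centre.
Not all that is in view belongs to the job. Several things look just like the carrier: the one meant starts farthest to the robot's right. Of the things that look like the torch, the smaller one is meant.

How it is judged:
By the outcome, as a careful person would: the job done as asked, in the order asked, and still so for the second after the job is handed in, while the arm keeps its last pose, push and grip.
It also fails if it takes over 56 s, if anything falls off the work surface, if the arm or the gripper's body presses on something with over 40 N, if the wrist force passes 120 N, or if a joint passes its speed limit or range.

## Robot

A 6-joint arm with a two-finger parallel gripper is mounted at the origin on the work surface. World frame = base frame: x ahead of the robot, y to its left, z up, the work surface at z = 0. Lengths are in m, angles in rad, forces in N, time in s.
With the tool pointing down it reaches from about 0.375 to 0.9 m from the base axis. Payload 3.1 kg.
Tool frame: the origin (TCP) lies midway between the tips of the shut fingers; the grasp point (between the pads) lies 19 mm behind it; x points along the fingers, z is the direction in which the jaws open and shut, and the axes are right-handed (so a half turn about x gives the same grasp; the last joint's range is limited). The gripper opens to 87 mm and grips with 3 to 60 N. Pads are 19 mm wide; open, the fingers measure 117 mm over their backs; the gripper's body (75 mm by 190 mm) begins 51 mm behind the grasp point.
Start: joints at [1.026, 0.527, 1.433, -0, 1.181, -0.178], TCP at [0.224, 0.584, 0.194] pointing down, gripper open.
Joint ranges: [-3.08, 3.08], [-0.75, 2.2], [0.22, 2.44], [-1.43, 4.57], [0, 2.65], [-2.85, 2.85]. Speed limits (rad/s): [2.79, 2.79, 3.14, 3.14, 3.14, 3.14].

## Interface

Orientations are given as a unit quaternion [x, y, z, w].
In Python, from rig import robot, optics, workorder gives the robot as it stands.
- The arm moves only by the tool arm_command, never from a script. Its argument "plan" is a list of rows, each a list of 7 numbers: the shift along the tool's x, y, z in cm, then the turn, a rotation vector about the tool's x, y, z in rad, then the finger opening in cm, from 0 to 8.7. In form: [[x, y, z, ax, ay, az, gripper], ...]. A call has 1 to 12 rows; each row shifts and turns the pose as measured when the row begins, along the tool's axes as they then stand; what a row does not reach is not made up. A row lasts 1/8 s, in which the tool goes at most 62.5 mm and 10.7 degrees, less where a joint would pass 70% of its speed; a pose out of reach is approached as far as the arm can. A call with a gripper value outside its range is refused whole. The fingers move at their own pace and stop on an object; "grip_force" is the grip in N (left out, the last holds). Time passes only in rows, so rows that do not move let the fingers close. It gives the time, the measured TCP pose, the force and the opening at its end, in the units of the state.
- robot.get_obs(): the state, without advancing time (a new reading comes with each control period).
- optics.camera(name): name is "side" or "top"; returns (picture, depth): 480x640x3 uint8, blue, green, red; 480x640 float32, m along the optical axis (not along the pixel's ray), 0 where there is no reading.
- optics.camera_info(name): a dict with "mtx" (3x3 intrinsics, pixels), "k1" (the pictures are not rectified: a ray, as slopes to the right and down, at radius r is drawn at 1 + k1 r^2 times it, then the intrinsics apply), "position" and "rotation" of the camera in the world. Camera axes: x right, y down, z forward; pixel columns grow to the right and rows downward; lengths in m; the calibration is good to about 2 mm. A picture is of the moment at which its call begins. camera_info takes no time and is no camera call.
- workorder.hand_in(): hands the job in, once; it reports no verdict.
The state is a dict: "time": time; "q": joint angles; "joint_velocities": joint speeds; "joint_torque": joint torques, N m; "position": TCP position; "tool_rot": TCP orientation; "ft_force": force on the tool from outside, world axes, zero at the start; "moment": the same for the moment, N m; "grip_width": finger opening in m.
Only numpy, scipy, OpenCV 4.12 (cv2) and the standard library are available. Lean on these libraries where they do the work, as an engineer would, in place of code of your own. Each camera call takes 0.05 s, during which the arm holds its last target. There are 200 camera calls.

## Working session

There is one attempt and no reset: what is moved stays moved. The work goes in short steps, Python scripts to look and compute and a tool call to move; the robot and the scene stay as the last step left them, time stands still between calls to the robot, and variables do not carry over. Pictures are saved under pics/ and viewed, about 8 in all and at most 12, crops included, and the job is handed in when it is done.

Besides the shell and the picture viewer there is one more tool, called after "Call:" as name([rows], argument=value, ...), one row to a line, values as JSON. arm_command: Moves the arm, as the interface text tells. Its arguments: {"type":"object","properties":{"plan":{"type":"array"},"grip_force":{"type":"number"}},"required":["plan"]}

```bash
ls; mkdir -p pics
python3 - <<'E'
from rig import robot, optics, workorder
import cv2,numpy as np
for n in("top","side"):
    i=optics.camera_info(n); print(n,i)
    p,d=optics.camera(n); cv2.imwrite(f"pics/{n}0.png",p); np.savez(f"pics/{n}0.npz",p=p,d=d)
print(robot.get_obs())
E
```

```text
pics
top {'mtx': array([[556.43553288,   0.        , 327.19358178],
       [  0.        , 556.43553288, 241.17939454],
       [  0.        ,   0.        ,   1.        ]]), 'k1': -0.01911909859060517, 'position': array([ 0.28364477, -0.08639693,  1.29054699]), 'rotation': array([ 0.705951  , -0.70037601,  0.07252671, -0.07646245])}
side {'mtx': array([[514.27479024,   0.        , 324.78093907],
       [  0.        , 514.27479024, 237.67548393],
       [  0.        ,   0.        ,   1.        ]]), 'k1': 0.033512500824977406, 'position': array([ 0.09193581, -0.69614418,  0.93409371]), 'rotation': array([ 0.89020341, -0.27951971,  0.10103309, -0.345252  ])}
{'time': 0.1, 'q': array([ 1.02650101e+00,  5.28359783e-01,  1.43376546e+00, -2.19341153e-05,
        1.18138676e+00, -1.78469509e-01]), 'joint_velocities': array([-0.00017274, -0.00010595, -0.00281747,  0.00027804,  0.00066548,
       -0.00056616]), 'joint_torque': array([-6.06366139e-04, -4.40987778e+01, -1.77149981e+01,  6.35381369e-02,
        5.33505308e-02, -5.29131000e-05]), 'position': array([0.22316503, 0.5830441 , 0.19268055]), 'tool_rot': array([-0.40099966,  0.58321995,  0.40042821,  0.58198885]), 'ft_force': array([-0.13797082,  0.07272743, -0.11772054]), 'moment': array([-0.02256274,  0.00120646, -0.03008776]), 'grip_width': 0.08699031800391961}
```

View pics/top0.png

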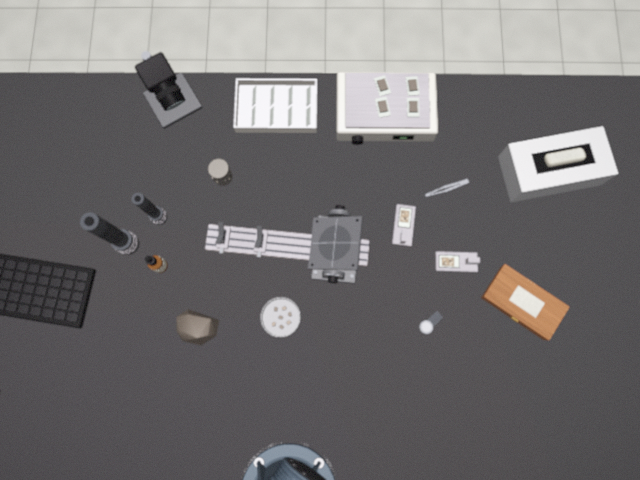

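View pics/side0.png

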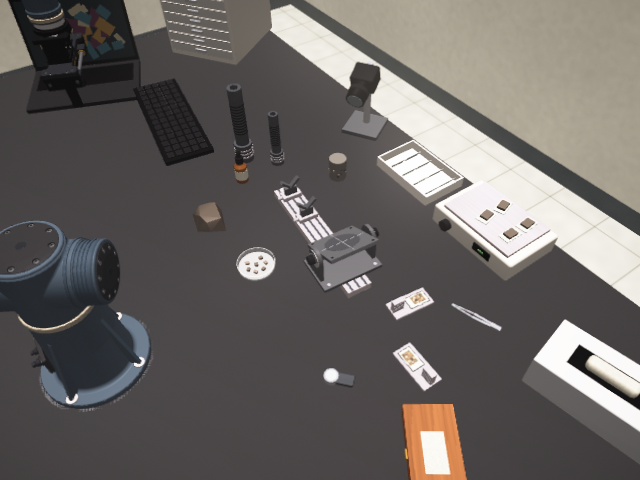

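The job's carrier is the one farthest right, top (457,262). The look-alike is at (404,225). The small torch has its tail at top (139,200), the big one at (92,222), and the bottle is at (155,262). The arm itself isn't where I'd expect to see it, so I'll check the projection first.

```bash
cat > h.py <<'E'
import numpy as np, cv2
from scipy.spatial.transform import Rotation as R
from rig import robot, optics, workorder
I={n:optics.camera_info(n) for n in("top","side")}
def cam(n):
    i=I[n]; return i["mtx"],i["k1"],np.array(i["position"]),R.from_quat(i["rotation"]).as_matrix()
def proj(n,P):
    K,k,c,M=cam(n); v=(np.atleast_2d(P)-c)@M; s=v[:,:2]/v[:,2:]; s=s*(1+k*(s**2).sum(1,keepdims=True))
    return s*[K[0,0],K[1,1]]+K[:2,2]
def rays(n,uv):
    K,k,c,M=cam(n); d=np.array([k,0,0,0,0.])
    s=cv2.undistortPoints(np.array(uv,float).reshape(-1,1,2),K,d).reshape(-1,2)
    return c,np.c_[s,np.ones(len(s))]@M.T
def plane(n,uv,z=0.):
    c,r=rays(n,uv); return c+r*((z-c[2])/r[:,2:])
def cloud(n,d):
    v,u=np.mgrid[0:480,0:640]; c,r=rays(n,np.c_[u.ravel(),v.ravel()])
    P=(c+r*d.reshape(-1,1)).reshape(480,640,3); P[d==0]=np.nan; return P
def two(a,b):
    c1,r1=rays("top",[a]); c2,r2=rays("side",[b]); r1,r2=r1[0],r2[0]
    t=np.linalg.lstsq(np.c_[r1,-r2],c2-c1,rcond=None)[0]; p,q=c1+t[0]*r1,c2+t[1]*r2
    return (p+q)/2,np.linalg.norm(p-q)
def shot(n,name):
    p,d=optics.camera(n); cv2.imwrite(f"pics/{name}.png",p); return p,d
E
python3 - <<'E'
from h import *
np.set_printoptions(precision=4,suppress=True)
for n in I:
    print(n,cam(n)[3].tolist()); print(proj(n,[[0,0,0],[0.224,0.584,0.194],[0,0,.3],[.6,0,0],[.6,-.3,0]]))
    d=np.load(f"pics/{n}0.npz")["d"]; P=cloud(n,d)
    for u,v in ([(457,262),(404,225),(139,200),(160,215),(92,222),(336,243),(600,400),(40,440)] if n=="top" else [(415,365),(410,303),(273,115),(235,90),(345,241),(150,200)]): print(u,v,P[v,u])
E
```

```text
top [[0.008426643353649576, -0.9777711490845249, 0.20950554097617113], [-0.9999534293950685, -0.0072538768819262935, 0.0063655566310964334], [-0.004704330221427258, -0.20954942445186908, -0.9777867395240427]]
[[289.0909 493.2317]
 [-17.8851 387.9986]
 [276.0235 535.7561]
 [294.6755 224.6321]
 [420.3834 225.5282]]
457 262 [ 0.5112 -0.3824  0.0062]
404 225 [ 0.6001 -0.2604  0.0037]
139 200 [0.6124 0.3209 0.1594]
160 215 [0.6112 0.3119 0.0395]
92 222 [0.5462 0.3854 0.2297]
336 243 [ 0.5348 -0.0979  0.1   ]
600 400 [ 0.2003 -0.6936 -0.001 ]
40 440 [0.1035 0.5558 0.0024]
side [[0.8233220919047382, -0.4278950493761875, 0.3728894738403808], [-0.5674225494495246, -0.6053395747155885, 0.5582075327862857], [-0.013129484293291804, -0.6711704895199881, -0.7411867447814295]]
[[ 97.665  358.9882]
 [ 84.3207 105.2884]
 [ 33.237  265.1165]
 [339.1754 232.8719]
 [420.9227 316.976 ]]
415 365 [ 0.5114 -0.3804  0.0067]
410 303 [ 0.6006 -0.2628  0.0076]
273 115 [0.6148 0.3166 0.1603]
235 90 [0.5465 0.3755 0.2281]
345 241 [ 0.5445 -0.0979  0.0952]
150 200 [0.2621 0.3816 0.0011]
```

The arm is there: at the top-left of the side view, out of the top view. Depth heights agree with the sizes given: the small torch's tail is at 0.160 m and the big one's at 0.23 m. Next I measure the poses.

Run:
```python
from h import *
np.set_printoptions(precision=4,suppress=True)
S={n:np.load(f"pics/{n}0.npz") for n in I}
for n in I:
    P=cloud(n,S[n]["d"]).reshape(-1,3); col=S[n]["p"].reshape(-1,3); P=np.nan_to_num(P,nan=-9)
    box=lambda lo,hi:((P>=lo)&(P<=hi)).all(1)
    print("==",n)
    q=P[box([.57,.27,.152],[.66,.37,.17])]; print("torch tail",len(q),q.mean(0),q.min(0),q.max(0))
    q=P[box([.57,.27,.03],[.66,.37,.17])]; print("torch extent",q.min(0),q.max(0))
    q=P[box([.44,-.45,.003],[.58,-.3,.010])]; rc=cv2.minAreaRect((q[:,:2]*1000).astype(np.float32)); print("carrier",len(q),rc)
    q=P[box([.44,-.45,.030],[.58,-.3,.045])]; rg=cv2.minAreaRect((q[:,:2]*1000).astype(np.float32)); print("grip",len(q),q.mean(0),rg)
    q=P[box([.44,-.2,.06],[.63,0.0,.16])]; 
    # RANSAC stage plane
    rng=np.random.default_rng(0); best=0
    for _ in range(300):
        a=q[rng.choice(len(q),3,False)]; nn=np.cross(a[1]-a[0],a[2]-a[0]); l=np.linalg.norm(nn)
        if l<1e-6: continue
        nn/=l; m=abs((q-a[0])@nn)<.002
        if m.sum()>best: best=m.sum(); bm=m
    w=q[bm]; c=w.mean(0); nn=np.linalg.svd(w-c,full_matrices=False)[2][2]; nn*=np.sign(nn[2])
    dn=nn[:2]/np.linalg.norm(nn[:2]); print("stage plane n",nn,"slope",np.arccos(nn[2]),"yaw of +y (downhill)",np.arctan2(-dn[0],dn[1]),len(w),len(q))
    x=np.cross([dn[0],dn[1],0],[0,0,1]); y=np.cross(nn,x); uv=np.c_[(w-c)@x,(w-c)@y]
    ra=cv2.minAreaRect((uv*1000).astype(np.float32)); print(" rect",ra,"centre",c+x*ra[0][0]/1000+y*ra[0][1]/1000)
    q=P[box([.45,0.0,.045],[.63,.25,.09])]; print("saddles n",len(q)); 
    if len(q)>10:
        m=cv2.kmeans(q[:,:2].astype(np.float32),2,None,(3,50,1e-6),5,cv2.KMEANS_PP_CENTERS)
        for k in(0,1): g=q[m[1].ravel()==k]; print("  saddle",cv2.minAreaRect((g[:,:2]*1000).astype(np.float32)),g[:,2].max())
    q=P[box([.45,-.25,.015],[.63,.28,.023])]; print("rail",len(q),cv2.minAreaRect((q[:,:2]*1000).astype(np.float32)))
p=cv2.imread("pics/top0.png"); a=cv2.resize(p[180:290,200:500],None,fx=2.6,fy=2.6,interpolation=cv2.INTER_CUBIC)
b=cv2.resize(p[180:275,80:200],None,fx=3,fy=3,interpolation=cv2.INTER_CUBIC)
c=np.zeros((a.shape[0]+b.shape[0],a.shape[1],3),np.uint8); c[:a.shape[0]]=a; c[a.shape[0]:,:b.shape[1]]=b
cv2.imwrite("pics/crop.png",c); print(c.shape)
```

```text
== top
torch tail 134 [0.6144 0.3234 0.1599] [0.602  0.3109 0.1522] [0.6273 0.3388 0.166 ]
torch extent [0.5974 0.3061 0.03  ] [0.6329 0.3388 0.166 ]
carrier 816 ((509.87835693359375, -374.8176574707031), (138.37831115722656, 149.10943603515625), 0.2513144314289093)
grip 75 [ 0.4954 -0.4211  0.0348] ((479.21533203125, -426.5444641113281), (88.60836791992188, 24.702770233154297), 21.59969711303711)
stage plane n [0.032  0.4516 0.8917] slope 0.4698184140467116 yaw of +y (downhill) -0.07079636833492908 1723 3045
 rect ((1.5207290649414062, 0.7011299133300781), (122.00836181640625, 173.20362854003906), 89.07630157470703) centre [ 0.536  -0.0951  0.0943]
saddles n 284
  saddle ((553.0462646484375, 76.23888397216797), (12.798746109008789, 50.87440490722656), 84.77281951904297) 0.0809280312558418
  saddle ((561.5181274414062, 164.11666870117188), (13.870905876159668, 51.055320739746094), 84.6844482421875) 0.08049740304239861
rail 1958 ((529.4961547851562, -23.398162841796875), (158.16683959960938, 460.0533447265625), 3.871213436126709)
== side
torch tail 71 [0.6147 0.3193 0.1593] [0.603  0.
[... 297 characters left out ...]
0810547, 26.61920166015625), 16.86107635498047)
stage plane n [0.0411 0.4463 0.8939] slope 0.4647916424919045 yaw of +y (downhill) -0.0917900927258595 1303 1861
 rect ((1.0194549560546875, 5.6021881103515625), (126.27271270751953, 173.0832061767578), 89.770263671875) centre [ 0.5373 -0.0946  0.0952]
saddles n 323
  saddle ((553.388427734375, 75.75575256347656), (16.187742233276367, 51.55391311645508), 85.94865417480469) 0.08086500672922436
  saddle ((561.5551147460938, 162.06695556640625), (17.598257064819336, 50.13706970214844), 85.44084167480469) 0.081644784940196
rail 1018 ((525.8345336914062, -20.628524780273438), (134.82510375976562, 455.2874450683594), 0.9589574337005615)
(571, 780, 3)
```

View pics/crop.png

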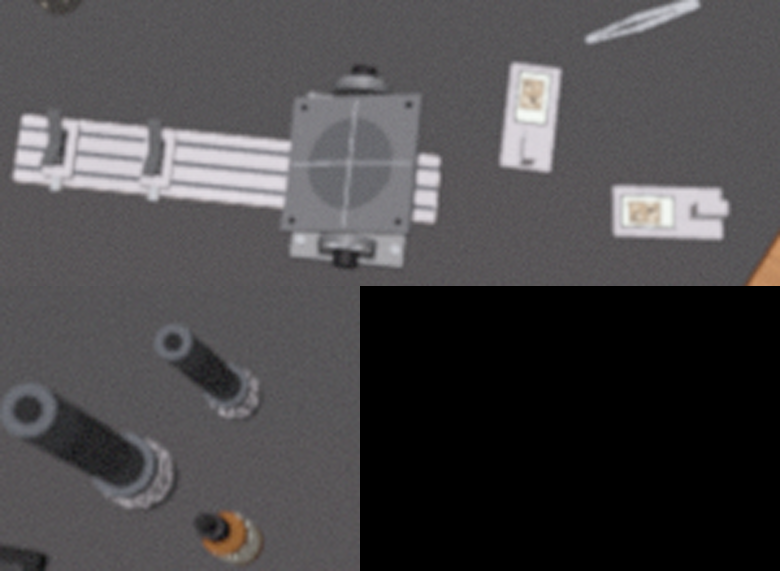

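The crop confirms both choices: the rightmost carrier is at crop (668,212) with its grip at its right end, and the small torch runs from crop (172,342) to (235,395). I still need the carrier yaw, the bystander positions and a wrist model.

Run:
```python
from h import *
np.set_printoptions(precision=4,suppress=True)
p=np.load("pics/top0.npz")["p"]; 
for n,(u0,u1,v0,v1) in {"top":(425,485,240,285),"side":(385,445,335,395)}.items():
    p=np.load(f"pics/{n}0.npz")["p"]; g=cv2.cvtColor(p,cv2.COLOR_BGR2GRAY)
    m=np.zeros_like(g); m[v0:v1,u0:u1]=(g[v0:v1,u0:u1]>110)*255
    m=cv2.morphologyEx(m,cv2.MORPH_CLOSE,np.ones((5,5)))
    c=max(cv2.findContours(m,cv2.RETR_EXTERNAL,cv2.CHAIN_APPROX_NONE)[0],key=cv2.contourArea).reshape(-1,2)
    w=plane(n,c,.006)[:,:2]*1000; print(n,"carrier rect",cv2.minAreaRect(w.astype(np.float32)))
    # long straight sides: contour points, fit per side
    print(cv2.boxPoints(cv2.minAreaRect(c.astype(np.float32))).tolist())
P=np.nan_to_num(cloud("top",np.load("pics/top0.npz")["d"]).reshape(-1,3),nan=-9)
box=lambda lo,hi:((P>=lo)&(P<=hi)).all(1)
for k,lo,hi in [("bottle",[.42,.24,.085],[.56,.36,.11]),("big",[.48,.34,.21],[.6,.45,.25]),("core",[.62,.1,.05],[.74,.26,.07]),("rail",[.45,.0,.012],[.63,.28,.028])]:
    q=P[box(lo,hi)]; print(k,len(q),q.mean(0) if len(q) else "",q.min(0),q.max(0))
# cross centre
nn=np.array([.036,.449,.893]); nn/=np.linalg.norm(nn); c,r=rays("top",[(334.6,242.7)]); c0=np.array([.5365,-.095,.0947]); print("cross",c+r[0]*((c0-c)@nn)/(r[0]@nn))
o=robot.get_obs(); q=o["q"]; Rt=R.from_quat(o["tool_rot"])
F=R.from_euler("ZYZYZ",[q[0],q[1]+q[2],q[3],q[4],q[5]]); print("C",(F.inv()*Rt).as_matrix()); print("tool",Rt.as_matrix())
```

```text
top carrier rect ((513.242431640625, -383.7529296875), (105.83097839355469, 49.55030822753906), 88.6570053100586)
[[434.39630126953125, 270.9210510253906], [435.02655029296875, 250.1219940185547], [480.31829833984375, 251.49447631835938], [479.68804931640625, 272.29351806640625]]
side carrier rect ((513.2072143554688, -381.6968688964844), (98.99018096923828, 46.866180419921875), 88.55341339111328)
[[391.21173095703125, 353.2470397949219], [407.92938232421875, 338.9176330566406], [441.811767578125, 378.4470520019531], [425.0941162109375, 392.7764587402344]]
bottle 41 [0.4966 0.3124 0.0975] [0.4914 0.3074 0.0861] [0.5036 0.3184 0.1067]
big 312 [0.5472 0.3907 0.2241] [0.5298 0.374  0.2102] [0.5664 0.4103 0.2322]
core 327 [0.7167 0.1765 0.0611] [0.6944 0.1542 0.0503] [0.7396 0.2006 0.0688]
rail 1717 [0.5527 0.096  0.0201] [0.5158 0.001  0.0121] [0.5937 0.2077 0.0279]
cross [ 0.5366 -0.0949  0.0947]Traceback (most recent call last):
  File "<stdin>", line 19, in <module>
  File "scipy/spatial/transform/_rotation.pyx", line 1413, in scipy.spatial.transform._rotation.Rotation.from_euler
ValueError: Expected axis specification to be a non-empty string of upto 3 characters, got ZYZYZ
```

```bash
cat >> h.py <<'E'
def wr(q): return R.from_euler("ZYZ",[q[0],q[1]+q[2],q[3]])*R.from_euler("YZ",[q[4],q[5]])
def now():
    o=robot.get_obs(); return np.array(o["position"]),R.from_quat(o["tool_rot"]),o
def tool(d,z):  # tool x along d, tool z near z
    d=np.array(d,float)/np.linalg.norm(d); z=np.array(z,float); z-=d*(z@d); z/=np.linalg.norm(z)
    return R.from_matrix(np.c_[d,np.cross(z,d),z])
def rows(p,Ro,gw,n=None,p0=None,R0=None,dec=1):
    """rows from (p0,R0) (default now) to TCP p,Ro; 57 mm / 9.5 deg per row"""
    if p0 is None: p0,R0,_=now()
    rv=(R0.inv()*Ro).as_rotvec(); k=n or int(max(np.ceil(np.linalg.norm(p-p0)/.05),np.ceil(np.linalg.norm(rv)/.16),1))
    out=[];P,Q=p0,R0
    for i in range(1,k+1):
        pt=p0+(p-p0)*i/k; qt=R0*R.from_rotvec(rv*i/k)
        r=np.r_[np.round(Q.inv().apply(pt-P)*100,dec),np.round((Q.inv()*qt).as_rotvec(),3),gw]
        out.append((r+0.).tolist()); P=P+Q.apply(r[:3]/100); Q=Q*R.from_rotvec(r[3:6])
    return out,P,Q
def show(rs): print("["+",".join("["+",".join(f"{x:g}" for x in r)+"]" for r in rs)+"]")
yaw=-0.096; SX=np.array([np.cos(yaw),np.sin(yaw),0]); SY=np.array([-np.sin(yaw),np.cos(yaw),0]); Z=np.array([0,0,1.])
E
python3 - <<'E'
from h import *
np.set_printoptions(precision=3,suppress=True)
p,Rt,o=now(); C=wr(o["q"]).inv()*Rt; print("C",C.as_matrix()); print("tool",Rt.as_matrix())
# orientation IK with guessed q1, phi
def ik(Rg,q1,phi):
    m=(R.from_euler("ZY",[q1,phi]).inv()*Rg*C.inv()).as_euler("ZYZ"); return m
a=np.radians(30); d1=SY*np.cos(a)-Z*np.sin(a); d2=-SY*np.sin(a)-Z*np.cos(a)
sl=.467; d4=-(SY*np.sin(sl)+Z*np.cos(sl))
for s in(1,-1):
    print("jaw",s,"grasp",ik(tool(d1,s*SX),.18,1.95),"place",ik(tool(d2,s*SX),.32,1.9),"carr",ik(tool(-Z,s*np.array([1,-.024,0])),-.68,1.95),"stage",ik(tool(d4,s*SX),.02,1.9))
E
```

```text
C [[ 0.  0. -1.]
 [ 0.  1.  0.]
 [ 1. -0.  0.]]
tool [[-0.001 -0.934  0.358]
 [-0.002  0.358  0.934]
 [-1.     0.    -0.002]]
jaw 1 grasp [ 1.146  1.155 -0.214] place [-0.477  1.482  0.518] carr [-0.     1.192 -0.656] stage [-0.479  1.329  0.253]
jaw -1 grasp [1.146 1.155 2.928] place [-0.477  1.482 -2.624] carr [-0.     1.192  2.486] stage [-0.479  1.329 -2.888]
```

Run:
```python
from h import *
p,Rt,o=now(); a=np.radians(30); d1=SY*np.cos(a)-Z*np.sin(a); G=np.array([.6147,.321,.1]); Rg=tool(d1,SX)
r0,P,Q=rows(p+[0,0,.2],Rt,5,n=4)
r1,P,Q=rows(np.array([.52,.12,.38]),Rg,5,p0=P,R0=Q)
r2,P,Q=rows(G+.019*d1-.10*d1,Rg,5,p0=P,R0=Q)
show(r0);show(r1);show(r2); print(P)
```

```text
[[-5,0,0,0,0,0,5],[-5,0,0,0,0,0,5],[-5,0,0,0,0,0,5],[-5,0,0,0,0,0,5]]
[[0.1,-3.7,-2.7,0.098,-0.057,0.074,5],[-0.3,-3.9,-2.4,0.097,-0.056,0.074,5],[-0.7,-4.1,-1.9,0.098,-0.057,0.075,5],[-1.2,-4.2,-1.4,0.098,-0.056,0.074,5],[-1.5,-4.2,-1,0.098,-0.057,0.074,5],[-1.9,-4.2,-0.5,0.097,-0.056,0.074,5],[-2.2,-4,0.1,0.098,-0.057,0.075,5],[-2.4,-3.8,0.5,0.098,-0.057,0.074,5],[-2.7,-3.6,1.1,0.097,-0.056,0.074,5],[-2.9,-3.2,1.6,0.098,-0.057,0.075,5],[-3,-2.8,2,0.098,-0.056,0.074,5],[-3.1,-2.4,2.4,0.097,-0.057,0.074,5]]
[[4,-2.3,1.3,0,0,0,5],[4,-2.3,1.2,0,0,0,5],[4,-2.3,1.3,0,0,0,5],[4,-2.3,1.2,0,0,0,5],[4,-2.3,1.3,0,0,0,5],[4,-2.3,1.2,0,0,0,5]]
[0.60756941 0.25085863 0.14076934]
```

Call:
arm_command([
  [-5,0,0,0,0,0,5],
  [-5,0,0,0,0,0,5],
  [-5,0,0,0,0,0,5],
  [-5,0,0,0,0,0,5],
], grip_force=30)

```text
time: 0.6
position: [0.2217, 0.5803, 0.3896]
tool_rot: [-0.404, 0.589, 0.398, 0.576]
ft_force: [0.5, 0.8, 0.1]
grip_width: 0.056
```

Call:
arm_command([
  [0.1,-3.7,-2.7,0.1,-0.06,0.075,5],
  [-0.3,-3.9,-2.4,0.1,-0.06,0.075,5],
  [-0.7,-4.1,-1.9,0.1,-0.06,0.075,5],
  [-1.2,-4.2,-1.4,0.1,-0.06,0.075,5],
  [-1.5,-4.2,-1,0.1,-0.06,0.075,5],
  [-1.9,-4.2,-0.5,0.1,-0.06,0.075,5],
  [-2.2,-4,0.1,0.1,-0.06,0.075,5],
  [-2.4,-3.8,0.5,0.1,-0.06,0.075,5],
  [-2.7,-3.6,1.1,0.1,-0.06,0.075,5],
  [-2.9,-3.2,1.6,0.1,-0.06,0.075,5],
  [-3,-2.8,2,0.1,-0.06,0.075,5],
  [-3.1,-2.4,2.4,0.1,-0.06,0.075,5],
])

```text
time: 2.1
position: [0.5124, 0.0993, 0.3707]
tool_rot: [0.422, 0.572, 0.313, 0.629]
ft_force: [0.6, 0.4, -0.7]
grip_width: 0.0501
```

Run:
```python
from h import *
p,Rt,o=now(); a=np.radians(30); d1=SY*np.cos(a)-Z*np.sin(a); G=np.array([.6147,.321,.1]); Rg=tool(d1,SX)
print(p,o["q"].round(2),o["ft_force"],o["grip_width"],(Rt.inv()*Rg).as_rotvec().round(3))
r2,P,Q=rows(G+.019*d1-.10*d1,Rg,5); show(r2)
```

```text
[0.5123956  0.09928969 0.37066685] [-0.62  0.37  1.74  0.93  1.67 -0.67] [ 0.5508919   0.4098471  -0.72584219] 0.05006687963693299 [-0.047  0.062 -0.05 ]
[[4.2,-2.1,1.2,-0.008,0.01,-0.008,5],[4.2,-2.2,1.2,-0.008,0.011,-0.009,5],[4.2,-2,1.2,-0.007,0.01,-0.008,5],[4.3,-2.1,1.3,-0.008,0.011,-0.009,5],[4.2,-2,1.3,-0.008,0.01,-0.008,5],[4.2,-2.1,1.3,-0.008,0.01,-0.008,5]]
```

Call:
arm_command([
  [4.2,-2.1,1.2,-0.008,0.01,-0.008,5],
  [4.2,-2.2,1.2,-0.008,0.01,-0.008,5],
  [4.2,-2,1.2,-0.008,0.01,-0.008,5],
  [4.3,-2.1,1.3,-0.008,0.01,-0.008,5],
  [4.2,-2,1.3,-0.008,0.01,-0.008,5],
  [4.2,-2.1,1.3,-0.008,0.01,-0.008,5],
  [0,0,0,0,0,0,5],
])

```text
time: 2.98
position: [0.6177, 0.2428, 0.1273]
tool_rot: [0.387, 0.592, 0.317, 0.632]
ft_force: [-0.6, -0.5, 0.4]
grip_width: 0.0499
```

Run:
```python
from h import *
np.set_printoptions(precision=4,suppress=True)
p,Rt,o=now(); a=np.radians(30); d1=SY*np.cos(a)-Z*np.sin(a); Rg=tool(d1,SX)
print(p,o["q"].round(2),(Rt.inv()*Rg).as_rotvec().round(3))
a,da=shot("top","t1"); b,db=shot("side","s1")
for n,d in(("top",da),("side",db)):
    P=np.nan_to_num(cloud(n,d).reshape(-1,3),nan=-9); q=P[((P>[.58,.295,.155])&(P<[.65,.35,.168])).all(1)]; print(n,"tail",len(q),q.mean(0),(q.min(0)+q.max(0))/2)
G=np.array([.6147,.321,.1]); show(rows(G+.019*d1,Rg,5)[0])
A=a[150:290,70:340]; B=b[80:260,200:420]
A=cv2.resize(A,(540,280)); B=cv2.resize(B,(385,315)); im=np.zeros((595,540,3),np.uint8); im[:280]=A; im[280:,:385]=B; cv2.imwrite("pics/c1.png",im)
```

```text
[0.6177 0.2428 0.1273] [-0.27  0.82  1.67  1.12  1.24 -0.88] [-0.01   0.015  0.004]<stdin>:7: RuntimeWarning: Mean of empty slice.
  ret = um.true_divide(
Traceback (most recent call last):
ValueError: zero-size array to reduction operation minimum which has no identity
```

Run:
```python
from h import *
np.set_printoptions(precision=4,suppress=True)
p,Rt,o=now(); a=np.radians(30); d1=SY*np.cos(a)-Z*np.sin(a); Rg=tool(d1,SX)
print(p, proj("top",[p,[.6147,.321,.1],[.6147,.321,.16]]),proj("side",[p,[.6147,.321,.1],[.6147,.321,.16]]))
G=np.array([.6147,.321,.1]); show(rows(G+.019*d1,Rg,5)[0])
A=cv2.imread("pics/t1.png")[120:400,70:430]; B=cv2.imread("pics/s1.png")[60:360,150:450]
im=np.zeros((580,420,3),np.uint8); im[:280,:360]=A; im[280:,:300]=B; cv2.imwrite("pics/c1.png",im)
```

```text
[0.6187 0.2412 0.1303] [[180.2007 201.1827]
 [147.9519 206.5101]
 [138.9334 198.8632]] [[290.4937 138.5087]
 [274.123  133.3773]
 [272.1037 114.3139]]
[[3.4,0.5,-0.5,-0.002,0.006,0.001,5],[3.4,0.4,-0.4,-0.003,0.007,0.001,5],[3.4,0.5,-0.4,-0.002,0.006,0.002,5]]
```

View pics/c1.png

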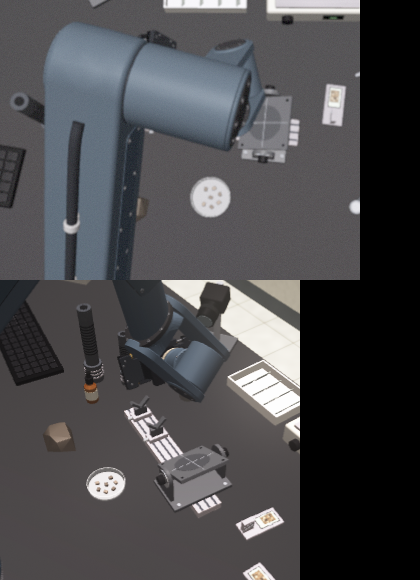

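Call:
arm_command([
  [2,0.7,-0.7,0,0.007,0,5],
  [2,0.7,-0.6,0,0.007,0,5],
  [0,0,0,0,0,0,5],
])

```text
time: 3.45
position: [0.6105, 0.2851, 0.1255]
tool_rot: [0.384, 0.593, 0.32, 0.631]
ft_force: [0.3, -0.4, -0.1]
grip_width: 0.0504
```

Run:
```python
from h import *
p,Rt,o=now(); a=np.radians(30); d1=SY*np.cos(a)-Z*np.sin(a); Rg=tool(d1,SX)
G=np.array([.6147,.321,.1]); print(p,o["joint_velocities"].round(3),o["ft_force"]); show(rows(G+.019*d1,Rg,5)[0])
```

```text
[0.61053561 0.28510384 0.12550891] [-0.019 -0.014 -0.005  0.005 -0.01   0.001] [ 0.26646691 -0.44974358 -0.07699977]
[[3.2,-0.2,0,-0.002,0.004,0.002,5],[3.1,-0.2,0,-0.003,0.004,0.001,5]]
```

Call:
arm_command([
  [2.1,-0.1,0,0,0,0,5],
  [2.1,-0.1,0,0,0,0,5],
  [2,0,0,0,0,0,5],
  [0,0,0,0,0,0,5],
])

```text
time: 3.95
position: [0.6165, 0.3414, 0.0904]
tool_rot: [0.384, 0.593, 0.32, 0.631]
ft_force: [-0.4, 1.1, -0.7]
grip_width: 0.0496
```

Call:
arm_command([
  [0,0,0,0,0,0,3],
  [0,0,0,0,0,0,2],
  [0,0,0,0,0,0,1.5],
  [0,0,0,0,0,0,1.5],
  [0,0,0,0,0,0,1.5],
], grip_force=30)

```text
time: 4.58
position: [0.6175, 0.3399, 0.0905]
tool_rot: [0.384, 0.593, 0.319, 0.632]
ft_force: [-0.7, 0.5, 0.3]
grip_width: 0.0214
```

Run:
```python
from h import *
np.set_printoptions(precision=4,suppress=True)
p,Rt,o=now(); print(p,Rt.as_matrix(),p-.019*Rt.as_matrix()[:,0],o["ft_force"],o["moment"],o["grip_width"])
```

```text
[0.6175 0.3399 0.0905] [[ 0.0935  0.0523  0.9942]
 [ 0.8586  0.5013 -0.1071]
 [-0.504   0.8637  0.002 ]] [0.6157 0.3236 0.1001] [-0.7034  0.526   0.2746] [-0.7089  0.146   0.0116] 0.021428228228289495
```

Call:
arm_command([
  [0,0,0,0,0,0,1.5],
  [0,0,0,0,0,0,1.5],
])

```text
time: 4.82
position: [0.6175, 0.3396, 0.0905]
tool_rot: [0.384, 0.593, 0.319, 0.632]
ft_force: [0.0, 0.0, 1.1]
grip_width: 0.0212
```

Run:
```python
from h import *
np.set_printoptions(precision=4,suppress=True)
p,Rt,o=now(); print(o["grip_width"],o["moment"])
a,da=shot("top","t2"); b,db=shot("side","s2")
print(proj("side",[p,p-.019*Rt.as_matrix()[:,0]]),proj("top",[p]))
B=cv2.resize(b[80:200,220:380],None,fx=4,fy=4,interpolation=cv2.INTER_CUBIC); cv2.imwrite("pics/c2.png",B)
```

```text
0.02124405418232419 [-0.7371  0.1424  0.0737]
[[271.8016 132.4903]
 [274.0123 132.7786]] [[141.1383 206.3808]]
```

View pics/c2.png

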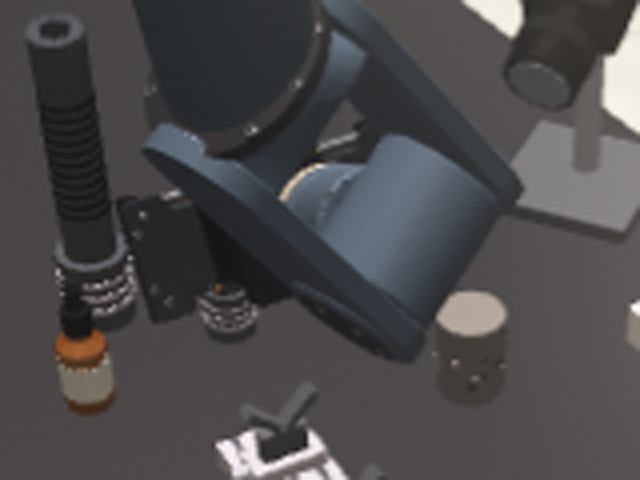

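Call:
arm_command([
  [-1,1.7,0,0,0,0,1.5],
  [-1.5,2.6,0,0,0,0,1.5],
  [-2,3.5,0,0,0,0,1.5],
  [0,0,0,0,0,0,1.5],
])

```text
time: 5.42
position: [0.6171, 0.3402, 0.1851]
tool_rot: [0.384, 0.593, 0.319, 0.632]
ft_force: [-0.1, 0.6, -2.3]
grip_width: 0.0216
```

Run:
```python
from h import *
np.set_printoptions(precision=4,suppress=True)
p,Rt,o=now(); print(p,o["grip_width"],o["ft_force"],o["moment"],o["q"].round(2))
b,db=shot("side","s3")
B=cv2.resize(b[60:180,220:380],None,fx=3,fy=3,interpolation=cv2.INTER_CUBIC); cv2.imwrite("pics/c3.png",B)
```

```text
[0.6171 0.3402 0.1851] 0.021565042393590615 [-0.1431  0.5698 -2.2818] [-0.9064  0.1532 -0.0256] [-0.1   0.72  1.65  1.19  1.19 -0.73]
```

View pics/c3.png

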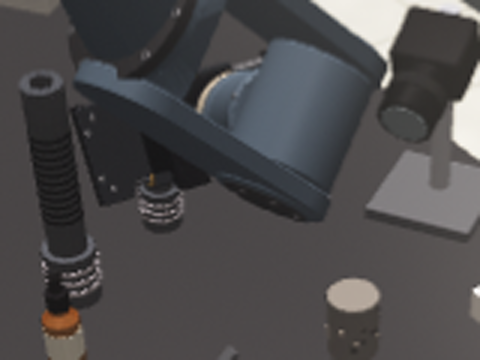

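Run:
```python
from h import *
np.set_printoptions(precision=4,suppress=True)
p,Rt,o=now(); q=o["q"]; x=Rt.as_matrix()[:,0]; t=np.array([-np.sin(q[0]),np.cos(q[0]),0]); L=(p@t)/(x@t); print("L",L)
a=np.radians(30.2); d2=-SY*np.sin(a)-Z*np.cos(a); Rf=tool(d2,SX); rest=np.array([.5574,.1198,.0754])
r0,P,Q=rows(np.array([.61,.32,.29]),Rt,1.5,n=3)
print("wrist final",rest+.019*d2-L*d2)
r1,P,Q=rows(rest+.019*d2+Z*.085,Rf,1.5,p0=P,R0=Q,n=12); show(r0); show(r1)
```

```text
L 0.4631964927083772
wrist final [0.5788 0.3422 0.4593]
[[-2.4,2.7,-0.1,0,0,0,1.5],[-2.4,2.8,-0.2,0,0,0,1.5],[-2.4,2.7,-0.1,0,0,0,1.5]]
[[-0.9,-2,-0.3,-0.001,0,-0.131,1.5],[-0.7,-2,-0.2,-0.001,0,-0.13,1.5],[-0.4,-2.1,-0.3,-0.001,0,-0.131,1.5],[-0.1,-2.2,-0.2,-0.001,0.001,-0.13,1.5],[0.2,-2.1,-0.3,-0.001,0,-0.131,1.5],[0.5,-2.2,-0.3,-0.001,0,-0.13,1.5],[0.7,-2,-0.2,-0.001,0,-0.131,1.5],[1,-1.9,-0.3,-0.001,0,-0.131,1.5],[1.2,-1.8,-0.3,-0.001,0,-0.13,1.5],[1.4,-1.6,-0.3,-0.001,0,-0.131,1.5],[1.7,-1.4,-0.2,-0.001,0.001,-0.13,1.5],[1.8,-1.2,-0.3,-0.001,0,-0.131,1.5]]
```

Call:
arm_command([
  [-2.4,2.7,-0.1,0,0,0,1.5],
  [-2.4,2.8,-0.2,0,0,0,1.5],
  [-2.4,2.7,-0.1,0,0,0,1.5],
])

```text
time: 5.85
position: [0.6062, 0.3197, 0.2856]
tool_rot: [0.385, 0.6, 0.315, 0.627]
ft_force: [0.2, -0.4, -1.4]
grip_width: 0.0214
```

Call:
arm_command([
  [-0.9,-2,-0.3,0,0,-0.13,1.5],
  [-0.7,-2,-0.2,0,0,-0.13,1.5],
  [-0.4,-2.1,-0.3,0,0,-0.13,1.5],
  [-0.1,-2.2,-0.2,0,0,-0.13,1.5],
  [0.2,-2.1,-0.3,0,0,-0.13,1.5],
  [0.5,-2.2,-0.3,0,0,-0.13,1.5],
  [0.7,-2,-0.2,0,0,-0.13,1.5],
  [1,-1.9,-0.3,0,0,-0.13,1.5],
  [1.2,-1.8,-0.3,0,0,-0.13,1.5],
  [1.4,-1.6,-0.3,0,0,-0.13,1.5],
  [1.7,-1.4,-0.2,0,0,-0.13,1.5],
  [0,0,0,0,0,0,1.5],
])

```text
time: 7.35
position: [0.5368, 0.1161, 0.1409]
tool_rot: [-0.122, 0.715, -0.188, 0.662]
ft_force: [0.2, 1.1, -1.8]
grip_width: 0.0221
```

Run:
```python
from h import *
np.set_printoptions(precision=4,suppress=True)
p,Rt,o=now(); a=np.radians(30.2); d2=-SY*np.sin(a)-Z*np.cos(a); Rf=tool(d2,SX); rest=np.array([.5574,.1198,.0754])
M=Rt.as_matrix(); print(p,o["q"].round(2),o["grip_width"],o["ft_force"],o["moment"],"torch z",Rt.apply([-.504,.8637,.002]),SY)
show(rows(rest+.019*d2+Z*.05,Rf,1.5)[0])
a,da=shot("top","t4"); b,db=shot("side","s4")
# torch: dark points above rail region
for n,d in(("top",da),("side",db)):
    P=np.nan_to_num(cloud(n,d).reshape(-1,3),nan=-9); g=p-.019*M[:,0]
    s=(P-g)@SY; q=(abs((P-g)@SX)<.03)&(abs(P[:,2]-g[2])<.03)&(s>-.12)&(s<-.02); w=P[q]
    print(n,len(w), w.mean(0) if len(w) else "", ((w-g)@SY).min() if len(w) else "")
A=a[130:330,150:420]; B=b[100:300,200:440]; im=np.zeros((600,405,3),np.uint8); im[:300]=cv2.resize(A,(405,300)); im[300:,:360]=cv2.resize(B,(360,300)); cv2.imwrite("pics/c4.png",im)
```

```text
[0.5368 0.1161 0.1409] [ 0.25  0.63  1.51 -0.42  1.24  0.53] 0.022111472137187074 [ 0.1753  1.1393 -1.7883] [ 0.4709 -0.0737  0.0587] torch z [0.1138 0.9901 0.0822] [0.0959 0.9954 0.    ]
[[2.9,1,2.2,0.013,-0.051,-0.082,1.5]]
top 558 [0.5287 0.0638 0.1512] -0.0976299693714981
side 452 [0.5283 0.0585 0.1513] -0.09920164861717443
```

View pics/c4.png

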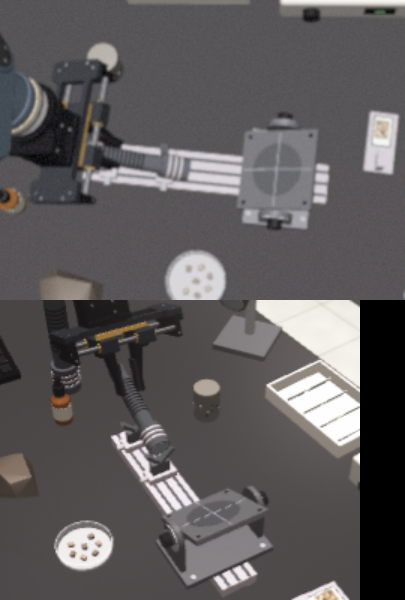

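Call:
arm_command([
  [0.5,0.5,1.1,0.006,-0.025,-0.041,1.5],
  [0.5,0.5,1.1,0.006,-0.025,-0.041,1.5],
  [0,0,0,0,0,0,1.5],
])

```text
time: 7.82
position: [0.5635, 0.117, 0.1316]
tool_rot: [-0.146, 0.688, -0.217, 0.677]
ft_force: [-0.6, 0.0, -1.4]
grip_width: 0.0216
```

```bash
cat > tm.py <<'E'
from h import *
np.set_printoptions(precision=4,suppress=True)
p,Rt,o=now(); a=np.radians(30.2); d2=-SY*np.sin(a)-Z*np.cos(a); Rf=tool(d2,SX); rest=np.array([.5574,.1198,.0754])
M=Rt.as_matrix(); g=p-.019*M[:,0]; print(p,"g",g,o["grip_width"],o["ft_force"],o["moment"],"torch z",Rt.apply([-.504,.8637,.002]),SY)
import sys
for n in("top","side"):
    im,d=shot(n,n+sys.argv[1]); P=np.nan_to_num(cloud(n,d).reshape(-1,3),nan=-9); s=(P-g)@SY; x=(P-g)@SX; z=P[:,2]-g[2]
    for lo,hi in((-.095,-.065),(-.058,-.025)):
        q=(s>lo)&(s<hi)&(abs(x)<.03)&(abs(z)<.03); w=np.c_[x,s,z][q]; 
        if len(w)>20: print(n,(lo,hi),len(w),"x",np.percentile(w[:,0],[2,50,98]),"z max",np.percentile(w[:,2],95), "smin",np.percentile(s[(abs(x)<.03)&(abs(z)<.03)&(s>-.13)],1))
show(rows(rest+.019*d2+Z*.015,Rf,1.5,dec=2)[0])
E
python3 tm.py 5
```

```text
[0.5635 0.117  0.1316] g [0.5643 0.1264 0.1481] 0.021633436818157565 [-0.6263  0.0252 -1.4292] [ 0.4438  0.021  -0.04  ] torch z [0.1027 0.9947 0.0085] [0.0959 0.9954 0.    ]
top (-0.095, -0.065) 239 x [-0.0182 -0.004   0.0161] z max 0.0032177107264870926 smin -0.096915278761018
top (-0.058, -0.025) 195 x [-0.0132 -0.0029  0.0113] z max 0.007490872979923773 smin -0.096915278761018
side (-0.095, -0.065) 209 x [-0.0182 -0.0056  0.0149] z max 0.004894887192561065 smin -0.09869435702628197
side (-0.058, -0.025) 124 x [-0.0137 -0.0055  0.0102] z max 0.008849830456529631 smin -0.09869435702628197
[[2.7,1.16,-0.34,-0.005,0.003,-0.003,1.5],[2.71,1.16,-0.33,-0.005,0.003,-0.004,1.5]]
```

```bash
cat > ridge.py <<'E'
from h import *
np.set_printoptions(precision=4,suppress=True)
import sys
p,Rt,o=now(); M=Rt.as_matrix(); g=p-.019*M[:,0]
for n in("top","side"):
    if sys.argv[1]=="new": im,d=shot(n,n+sys.argv[2])
    else: im,d=optics.camera(n)
    P=np.nan_to_num(cloud(n,d).reshape(-1,3),nan=-9); s=(P-g)@SY; x=(P-g)@SX+.001; z=P[:,2]-g[2]
    for lo in np.arange(-.105,.07,.01):
        q=(s>=lo)&(s<lo+.01)&(abs(x)<.012)&(abs(z)<.045)
        r=.018 if lo<-.061 else .013
        if q.sum()>8: print(n,round(lo+.005,3),q.sum(),"axis z(rel g)",np.median(z[q]-np.sqrt(np.maximum(r*r-x[q]**2,0))),"x",np.median((P-g)@SX if 0 else x[q]))
E
python3 ridge.py x
```

```text
top -0.1 22 axis z(rel g) -0.02046557841417183 x -0.0009480045191807614
top -0.09 52 axis z(rel g) -0.019143046715757513 x -0.00021960722646563756
top -0.08 53 axis z(rel g) -0.01730261868606775 x -0.001374443041846053
top -0.07 55 axis z(rel g) -0.014508622957149976 x -0.0007758414551236818
top -0.06 50 axis z(rel g) -0.015307431175338249 x -0.0016396705366128535
top -0.05 56 axis z(rel g) -0.011554401260191357 x -0.0022508729430397627
top -0.04 54 axis z(rel g) -0.009415399467633062 x -0.0011858959422532875
top -0.03 59 axis z(rel g) -0.006662379128959553 x -0.00150620560434117
top -0.02 57 axis z(rel g) -0.004550667309702998 x -0.0017858234740740562
top -0.01 53 axis z(rel g) -0.0027491737452826053 x -0.001958004690365814
top -0.0 58 axis z(rel g) -0.0005755186102546486 x -0.00048706490498036967
top 0.01 59 axis z(rel g) 0.002651004111325187 x 0.0032500577053851494
top 0.02 46 axis z(rel g) 0.004476643067846484 x 0.005744300307262032
top 0.03 28 axis z(rel g) 0.006271630160828033 x 0.00595058365674637
top 0.05 14 axis z(rel g) 0.010276507213706352 x 0.00781701285228445
side -0.1 5
[... 466 characters left out ...]
007976577828339436 x -0.003484352374336281
side -0.03 42 axis z(rel g) -0.006736793559685568 x -0.0022604489314115225
side -0.02 40 axis z(rel g) -0.0037616979248003973 x -0.00428005909359792
side -0.01 37 axis z(rel g) -0.0014405739864248104 x -0.0041529621424137705
side -0.0 41 axis z(rel g) 0.0004824334274814504 x -0.0019460969408792621
side 0.01 36 axis z(rel g) 0.0031923089644264454 x 0.00036419655181308503
side 0.02 27 axis z(rel g) 0.005531087732805886 x 0.004809471251758053
side 0.03 22 axis z(rel g) 0.007386324421909542 x 0.005779643959661092
side 0.04 11 axis z(rel g) 0.009959829729673521 x 0.004747441083214921
side 0.05 12 axis z(rel g) 0.011529906788071576 x 0.0067613547180448786
```

Depth shows the torch pitched about 0.21 rad lens-down in the grip, so it slipped under its own weight, though its axis still passes through the grasp. I'll grip harder, tilt the tool to take out most of the pitch, and lower it in small steps while checking force.

```bash
cat > tgt.py <<'E'
from h import *
import sys
np.set_printoptions(precision=4,suppress=True)
ad,h,gw=map(float,sys.argv[1:4]); a=np.radians(ad); d2=-SY*np.sin(a)-Z*np.cos(a)
rest=np.array([.5574,.1198,.0754])+.002*SX
p,Rt,o=now(); g=p-.019*Rt.as_matrix()[:,0]
print("g-rest (SX,SY,Z)",(g-rest)@np.c_[SX,SY,Z],"F",o["ft_force"],"M",o["moment"],"w",o["grip_width"],"t",o["time"])
show(rows(rest+.019*d2+Z*h,tool(d2,SX),gw,dec=2)[0])
E
python3 tgt.py 38.8 .018 1.5
```

```text
g-rest (SX,SY,Z) [0.004  0.0066 0.0735] F [-1.2412 -0.0015 -1.4644] M [ 0.4198  0.0173 -0.0134] w 0.02196347652170354 t 8.025
[[2.56,0.95,-0.23,-0.005,0.003,-0.078,1.5],[2.48,1.14,-0.22,-0.005,0.002,-0.079,1.5]]
```

Call:
arm_command([
  [1.3,0.5,-0.1,-0.002,0,-0.04,1.5],
  [1.3,0.5,-0.1,-0.002,0,-0.04,1.5],
  [1.2,0.5,-0.1,-0.002,0,-0.04,1.5],
  [1.2,0.6,-0.1,-0.002,0,-0.04,1.5],
  [0,0,0,0,0,0,1.5],
], grip_force=45)

```text
time: 8.65
position: [0.5578, 0.1059, 0.0754]
tool_rot: [-0.206, 0.675, -0.271, 0.655]
ft_force: [0.5, 0.2, -1.4]
grip_width: 0.021
```

```bash
python3 tgt.py 38.8 .008 1.5; python3 ridge.py x | awk '$2==-0.08||$2==-0.05||$2==-0.02||$2==0.02'
```

```text
g-rest (SX,SY,Z) [-0.0003 -0.0018  0.0147] F [ 0.5015  0.1911 -1.369 ] M [ 0.5689 -0.0279 -0.0292] w 0.020954289102965314 t 8.65
[[0.4,0.58,0.02,-0.003,0.004,0.012,1.5]]
top -0.08 50 axis z(rel g) -0.0004816404845964543 x -0.0014040085731524528
top -0.05 57 axis z(rel g) -0.0016804860414192432 x -0.004079753740480481
top -0.02 51 axis z(rel g) -0.000790833901519121 x -0.0008412844388407691
top 0.02 48 axis z(rel g) 0.0013333298728673997 x 0.006032698363796639
side -0.08 34 axis z(rel g) 0.0013734440288761824 x -0.0029188074779984445
side -0.05 51 axis z(rel g) -0.007867942274903547 x -0.005627533169283396
side -0.02 36 axis z(rel g) 0.001112188898953037 x -0.003984043129621416
side 0.02 26 axis z(rel g) 0.003495977404068983 x 0.002063167228622741
```

Call:
arm_command([
  [0.4,0.55,0,0,0,0,1.5],
  [0.2,0.2,0,0,0,0,1.5],
  [0.2,0.2,0,0,0,0,1.5],
  [0,0,0,0,0,0,1.5],
])

```text
time: 9.25
position: [0.5609, 0.1081, 0.0662]
tool_rot: [-0.204, 0.672, -0.271, 0.658]
ft_force: [-0.2, -0.2, -0.9]
grip_width: 0.0212
```

```bash
python3 tgt.py 38.8 .000 1.5
```

```text
g-rest (SX,SY,Z) [0.0024 0.0008 0.0055] F [-0.2244 -0.175  -0.8761] M [ 0.6336  0.0132 -0.0134] w 0.021181743700581367 t 9.25
[[0.47,0.3,-0.26,-0.008,0.009,0.009,1.5]]
```

Call:
arm_command([
  [0.2,0.15,-0.2,0,0,0,1.5],
  [0.2,0.15,0,0,0,0,1.5],
])

```text
time: 9.5
position: [0.5587, 0.108, 0.0623]
tool_rot: [-0.204, 0.672, -0.272, 0.658]
ft_force: [-3.9, 4.3, 9.1]
grip_width: 0.0209
```

```bash
python3 tgt.py 38.8 .000 1.5
```

```text
g-rest (SX,SY,Z) [0.0003 0.0004 0.0016] F [-3.8519  4.32    9.1232] M [ 0.0359  0.5264 -0.4202] w 0.020915099995522192 t 9.5
[[0.15,0.08,-0.05,-0.009,0.009,0.01,1.5]]
```

Call:
arm_command([
  [-0.1,-0.05,-0.15,0,0,0,1.5],
  [0,0,0,0,0,0,1.5],
])

```text
time: 9.75
position: [0.5571, 0.1086, 0.0633]
tool_rot: [-0.204, 0.672, -0.272, 0.658]
ft_force: [-0.6, 0.1, -0.9]
grip_width: 0.0208
```

```bash
python3 tgt.py 38.8 .000 1.5;python3 ridge.py new 6 | awk '$2==-0.08||$2==-0.05||$2==-0.02||$2==0.02||$2==0.04'
python3 - <<'E'
from h import *
a=cv2.imread("pics/top6.png");b=cv2.imread("pics/side6.png")
A=a[200:290,190:370]; B=b[150:300,240:420]; im=np.zeros((600,540,3),np.uint8); im[:270]=cv2.resize(A,(540,270),interpolation=2); im[270:,:396]=cv2.resize(B,(396,330),interpolation=2); cv2.imwrite("pics/c6.png",im)
E
```

```text
g-rest (SX,SY,Z) [-0.0014  0.0009  0.0026] F [-0.6151  0.1439 -0.9416] M [ 0.5897 -0.0056  0.0051] w 0.020759294212650305 t 9.75
[[0.25,0.11,0.12,-0.009,0.009,0.01,1.5]]
top -0.08 46 axis z(rel g) 0.0006443337974108201 x -0.0005874210964107916
top -0.05 53 axis z(rel g) -0.0006160616526660629 x -0.0025396530489793967
top -0.02 51 axis z(rel g) 9.28955243166378e-06 x -0.0017225554575579127
top 0.02 48 axis z(rel g) 0.0010947991831323804 x 0.005591827347046225
top 0.04 32 axis z(rel g) 0.000861197699418558 x 0.004725280072708023
side -0.08 33 axis z(rel g) 0.0002754408071896017 x -0.001973699911679756
side -0.05 49 axis z(rel g) -0.006536260438054274 x -0.0068590028814956095
side -0.02 29 axis z(rel g) 0.0006821812710252409 x -0.0019136881291805818
side 0.02 35 axis z(rel g) 0.002968777857076799 x 0.004250320585901909
side 0.04 49 axis z(rel g) -0.036248839362761694 x -0.0027664398877124178
```

View pics/c6.png

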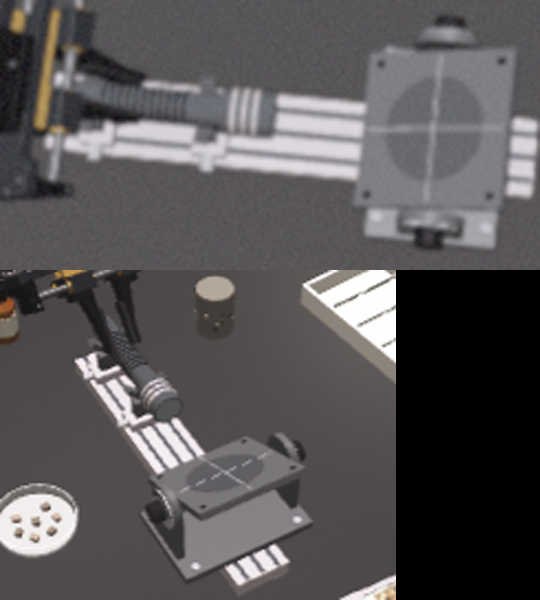

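The torch sits level over both saddles: head at crop (245,108), barrel through the notch at (207,105), lens towards the stage. I'll lower it the last millimetres.

Call:
arm_command([
  [0.1,0.08,0,0,0,0,1.5],
  [0,0,0,0,0,0,1.5],
])

```text
time: 10.1
position: [0.5573, 0.1084, 0.0615]
tool_rot: [-0.204, 0.672, -0.272, 0.658]
ft_force: [0.4, -0.6, -2.6]
grip_width: 0.0209
```

```bash
python3 tgt.py 38.8 .000 1.5
```

```text
g-rest (SX,SY,Z) [-0.0012  0.0007  0.0008] F [ 0.4471 -0.591  -2.5638] M [0.5631 0.0074 0.0369] w 0.02093852546345313 t 10.1
[[0.11,0.02,0.1,-0.009,0.009,0.01,1.5]]
```

Call:
arm_command([
  [0.1,0.08,0,0,0,0,1.5],
  [0,0,0,0,0,0,1.5],
])

```text
time: 10.35
position: [0.5572, 0.1082, 0.0611]
tool_rot: [-0.204, 0.672, -0.273, 0.657]
ft_force: [-0.7, -0.1, -1.2]
grip_width: 0.0208
```

```bash
python3 tgt.py 38.8 .000 1.5
```

```text
g-rest (SX,SY,Z) [-0.0013  0.0005  0.0004] F [-0.6806 -0.0713 -1.2076] M [ 0.6005  0.0728 -0.0436] w 0.0208222249717876 t 10.35
[[0.06,0,0.11,-0.01,0.009,0.011,1.5]]
```

Call:
arm_command([
  [0.15,0.1,0,0,0,0,1.5],
  [0,0,0,0,0,0,1.5],
])

```text
time: 10.6
position: [0.5571, 0.1082, 0.061]
tool_rot: [-0.205, 0.672, -0.273, 0.657]
ft_force: [-0.9, -0.4, -2.7]
grip_width: 0.0212
```

```bash
python3 tgt.py 38.8 .000 1.5
```

```text
g-rest (SX,SY,Z) [-0.0014  0.0005  0.0003] F [-0.9469 -0.3951 -2.7092] M [ 0.5284  0.1176 -0.0151] w 0.021168466892368683 t 10.6
[[0.05,0,0.12,-0.01,0.009,0.012,1.5]]
```

Call:
arm_command([
  [0.2,0.15,0,0,0,0,1.5],
])

```text
time: 10.72
position: [0.5571, 0.108, 0.0606]
tool_rot: [-0.205, 0.671, -0.274, 0.657]
ft_force: [-3.4, 5.7, 16.5]
grip_width: 0.0211
```

```bash
python3 tgt.py 38.8 .000 1.5
```

```text
g-rest (SX,SY,Z) [-0.0014  0.0003 -0.0001] F [-3.4157  5.6658 16.4825] M [-0.4599  0.6421 -0.5055] w 0.021065910071734202 t 10.725
[[0.01,-0.01,0.12,-0.011,0.009,0.015,1.5]]
```

Call:
arm_command([
  [0,0,0,0,0,0,2.1],
  [0,0,0,0,0,0,2.5],
  [0,0,0,0,0,0,3.2],
  [0,0,0,0,0,0,4.4],
  [0,0,0,0,0,0,4.6],
], grip_force=10)

```text
time: 11.35
position: [0.5577, 0.1075, 0.0598]
tool_rot: [-0.205, 0.671, -0.274, 0.657]
ft_force: [1.2, -0.6, -0.8]
grip_width: 0.0423
```

```bash
python3 tgt.py 38.8 .000 4.6; python3 ridge.py new 7 | awk '$2==-0.08||$2==-0.05||$2==-0.02||$2==0.02||$2==0.04'
```

```text
g-rest (SX,SY,Z) [-0.0007 -0.0001 -0.0009] F [ 1.1706 -0.6167 -0.786 ] M [ 0.3267 -0.0036 -0.0212] w 0.04226034496845679 t 11.35
[[-0.08,-0.02,0.06,-0.011,0.01,0.015,4.6]]
top -0.08 50 axis z(rel g) 0.0008125900608405593 x -0.001134758459203544
top -0.05 53 axis z(rel g) -0.00018807627123957997 x -0.0035270096682705875
top -0.02 44 axis z(rel g) -0.0002127035148752521 x -0.0018919490268147993
top 0.02 49 axis z(rel g) 0.00047866739425260485 x -0.0022021493477405243
top 0.04 48 axis z(rel g) 0.0006031611169874827 x -0.002312770075010978
side -0.08 28 axis z(rel g) 0.00046395722621937144 x -0.0022790118491400847
side -0.05 43 axis z(rel g) -0.0003471534463767908 x -0.0059032106006393125
side -0.02 35 axis z(rel g) 0.0016966206124622088 x -0.0025772312599406924
side 0.02 26 axis z(rel g) 0.0016402912848756303 x -0.0031362063960162657
side 0.04 59 axis z(rel g) -0.03636616950419455 x -0.004621911242531942
```

Call:
arm_command([
  [-1.5,0,0,0,0,0,4.6],
  [-2.5,0,0,0,0,0,4.6],
  [-4,0,0,0,0,0,4.6],
  [-4.5,0,0,0,0,0,4.6],
  [-4.5,0,0,0,0,0,4.6],
])

```text
time: 12.08
position: [0.565, 0.2185, 0.1946]
tool_rot: [-0.206, 0.673, -0.275, 0.655]
ft_force: [1.0, -0.5, 0.6]
grip_width: 0.0461
```

```bash
cat > meas.py <<'E'
from h import *
np.set_printoptions(precision=4,suppress=True)
p,Rt,o=now(); print("tcp",p,o["q"].round(2),o["ft_force"],o["time"])
B={}
for n in("top","side"):
    im=[];D=[]
    for _ in range(5): a,d=optics.camera(n); im.append(a.astype(float)); D.append(np.where(d==0,np.nan,d))
    a=np.mean(im,0); d=np.nan_to_num(np.nanmedian(D,0)); cv2.imwrite(f"pics/m_{n}.png",a.astype(np.uint8)); np.savez(f"pics/m_{n}.npz",p=a,d=d)
    P=np.nan_to_num(cloud(n,d),nan=-9); X=P.reshape(-1,3); box=lambda lo,hi:((X>=lo)&(X<=hi)).all(1)
    q=X[box([.47,-.45,.030],[.555,-.38,.042])]; print(n,"grip top",len(q),q.mean(0),(q.min(0)+q.max(0))/2,np.ptp(q,0))
    g=a.mean(2); m=np.zeros(g.shape,np.uint8); near=((P>[.45,-.46,-.02])&(P<[.575,-.3,.05])).all(2); m[near&(g>105)]=255
    m=cv2.morphologyEx(m,cv2.MORPH_CLOSE,np.ones((5,5))); c=max(cv2.findContours(m,0,1)[0],key=cv2.contourArea).reshape(-1,2)
    w=plane(n,c,.006)[:,:2]; rc=cv2.minAreaRect((w*1000).astype(np.float32)); print(n,"carrier",rc)
    # long sides: fit line to each in carrier frame over middle portion away from grip
    c0=np.array([.513,-.382])
    for s in(1,-1):
        k=(s*(w[:,0]-c0[0])>.012)&(abs(w[:,1]-c0[1])<.035); f=cv2.fitLine(w[k].astype(np.float32),cv2.DIST_HUBER,0,.01,.01).ravel(); 
        print("  side",s,k.sum(),"yaw",-np.arctan(f[0]/f[1]),"x at yc",f[2]+(c0[1]-f[3])*f[0]/f[1])
    k=(abs(w[:,0]-c0[0])<.015); ys=w[k][:,1]; print("  ends y",np.median(ys[ys>c0[1]]),np.median(ys[ys<c0[1]]))
    cc=np.array([.5366,-.0949,.0947]); S=X[(abs((X-cc)@SX)<.052)&(abs((X-cc)@SY)<.045)&(abs(X[:,2]-cc[2])<.04)]
    c=np.median(S,0); 
    for _ in range(5):
        u,s_,vt=np.linalg.svd(S-S.mean(0),full_matrices=False); nn=vt[2]*np.sign(vt[2][2]); S=S[abs((S-S.mean(0))@nn)<.004]
    print("  stage n",nn,"slope",np.arccos(nn[2]),"yaw",np.arctan2(-nn[0],nn[1]),"z at cc",S.mean(0)[2]-((cc-S.mean(0))[:2]@nn[:2])/nn[2],len(S))
E
python3 meas.py
```

```text
tcp [0.565  0.2185 0.1946] [ 0.48  0.75  1.22 -0.57  1.6   0.69] [ 0.9518 -0.4542  0.6174] 12.075
top grip top 59 [ 0.5112 -0.4128  0.0351] [ 0.5118 -0.4135  0.0341] [0.0136 0.0234 0.0083]
top carrier ((513.3369750976562, -383.80401611328125), (105.7563705444336, 50.1495246887207), 88.41503143310547)
  side 1 30 yaw 0.007343606 x at yc 0.5375111878238934
  side -1 30 yaw -0.015291527 x at yc 0.48960663372043395
  ends y -0.3309827614563401 -0.4347505227700228
  stage n [0.041  0.4477 0.8932] slope 0.46633214616095253 yaw -0.091398773559192 z at cc 0.09406128967363134 1884
side grip top 108 [ 0.5114 -0.4165  0.0354] [ 0.512  -0.4161  0.0348] [0.0129 0.0258 0.0092]
side carrier ((513.5979614257812, -381.6948547363281), (98.9793701171875, 47.71931838989258), 88.49767303466797)
  side 1 26 yaw -0.026720123 x at yc 0.5366208013607164
  side -1 27 yaw -0.026487544 x at yc 0.49052127984054766
  ends y -0.3329976654482646 -0.4306246132516939
  stage n [0.0423 0.4472 0.8934] slope 0.46590837146916103 yaw -0.09426138684497803 z at cc 0.0954161149013008 909
```

```bash
cat > go.py <<'E'
from h import *
import sys
np.set_printoptions(precision=4,suppress=True)
# usage: go.py x y z tilt yaw gw [n]   (tilt: about level x, tool points down and to -y)
v=list(map(float,sys.argv[1:7])); n=int(sys.argv[7]) if len(sys.argv)>7 else None
ya=v[4]; X=np.array([np.cos(ya),np.sin(ya),0]); Y=np.array([-np.sin(ya),np.cos(ya),0]); d=-Y*np.sin(v[3])-Z*np.cos(v[3])
p,Rt,o=now(); print(p,o["q"].round(2),"F",o["ft_force"],"M",o["moment"],"w",o["grip_width"],"t",o["time"])
print("err rot",(Rt.inv()*tool(d,X)).as_rotvec(),"err pos",np.array(v[:3])-p); show(rows(np.array(v[:3]),tool(d,X),v[5],n,dec=2 if n==1 else 1)[0])
E
python3 go.py .55 0.05 .32 .35 -.06 4
```

```text
[0.5645 0.2159 0.1915] [ 0.48  0.75  1.22 -0.57  1.59  0.69] F [-0.4827 -0.4076  0.0853] M [ 0.3509  0.0417 -0.0635] w 0.045877254673186874 t 12.575
err rot [-0.0393 -0.0156  0.346 ] err pos [-0.0145 -0.1659  0.1285]
[[0.2,-4.2,0.1,-0.008,-0.003,0.069,4],[-0.2,-4.2,0,-0.008,-0.003,0.069,4],[-0.4,-4.2,0,-0.008,-0.003,0.07,4],[-0.7,-4.1,0,-0.008,-0.004,0.069,4],[-1,-4.1,-0.1,-0.007,-0.003,0.069,4]]
```

Call:
arm_command([
  [0.2,-4.2,0.1,-0.008,-0.003,0.07,4],
  [-0.2,-4.2,0,-0.008,-0.003,0.07,4],
  [-0.4,-4.2,0,-0.008,-0.003,0.07,4],
  [-0.7,-4.1,0,-0.008,-0.003,0.07,4],
  [-1,-4.1,-0.1,-0.008,-0.003,0.07,4],
])

```text
time: 13.2
position: [0.5485, 0.0454, 0.3143]
tool_rot: [-0.102, 0.705, -0.138, 0.688]
ft_force: [0.4, -0.6, 0.2]
grip_width: 0.0402
```

```bash
python3 go.py .5118 -.39 .22 0 -.024 4
```

```text
[0.5485 0.0454 0.3143] [ 0.08  0.37  1.41 -0.34  1.43  0.19] F [ 0.3548 -0.634   0.198 ] M [0.1329 0.0235 0.0458] w 0.04021703536881409 t 13.2
err rot [-0.0278 -0.0197  0.3414] err pos [-0.0367 -0.4354 -0.0943]
[[2.6,-4.2,-0.1,-0.003,-0.002,0.038,4],[2.5,-4.3,-0.2,-0.003,-0.002,0.038,4],[2.3,-4.4,-0.1,-0.003,-0.003,0.038,4],[2.1,-4.5,-0.2,-0.003,-0.002,0.038,4],[1.9,-4.6,-0.2,-0.003,-0.002,0.038,4],[1.8,-4.6,-0.2,-0.004,-0.002,0.038,4],[1.6,-4.7,-0.3,-0.003,-0.002,0.038,4],[1.4,-4.8,-0.2,-0.003,-0.002,0.037,4],[1.2,-4.8,-0.3,-0.003,-0.003,0.038,4]]
```

Call:
arm_command([
  [2.6,-4.2,-0.1,-0.003,-0.002,0.038,4],
  [2.5,-4.3,-0.2,-0.003,-0.002,0.038,4],
  [2.3,-4.4,-0.1,-0.003,-0.002,0.038,4],
  [2.1,-4.5,-0.2,-0.003,-0.002,0.038,4],
  [1.9,-4.6,-0.2,-0.003,-0.002,0.038,4],
  [1.8,-4.6,-0.2,-0.003,-0.002,0.038,4],
  [1.6,-4.7,-0.3,-0.003,-0.002,0.038,4],
  [1.4,-4.8,-0.2,-0.003,-0.002,0.038,4],
  [1.2,-4.8,-0.3,-0.003,-0.002,0.038,4],
  [0,0,0,0,0,0,4],
])

```text
time: 14.45
position: [0.5039, -0.4105, 0.2138]
tool_rot: [0.018, 0.706, -0.008, 0.708]
ft_force: [-0.2, 1.0, 0.5]
grip_width: 0.0403
```

```bash
python3 go.py .5118 -.415 .06 0 -.024 4
```

```text
[ 0.5039 -0.4105  0.2138] [-0.86  0.55  1.34  0.01  1.27 -0.83] F [-0.1967  0.9784  0.5384] M [-0.0707  0.0267 -0.0456] w 0.04033202183692997 t 14.45
err rot [-0.0128  0.0024 -0.0148] err pos [ 0.0079 -0.0045 -0.1538]
[[3.8,-0.2,0.2,-0.003,0.001,-0.004,4],[3.9,-0.1,0.2,-0.003,0,-0.003,4],[3.8,-0.1,0.2,-0.004,0.001,-0.004,4],[3.9,-0.2,0.2,-0.003,0,-0.004,4]]
```

Call:
arm_command([
  [3.8,-0.2,0.2,-0.003,0.001,-0.004,4],
  [3.9,-0.1,0.2,-0.003,0,-0.004,4],
  [3.8,-0.1,0.2,-0.003,0.001,-0.004,4],
  [3.5,-0.1,0.2,-0.003,0,-0.004,4],
  [0,0,0,0,0,0,4],
])

```text
time: 15.08
position: [0.5103, -0.4111, 0.0598]
tool_rot: [0.01, 0.708, -0.009, 0.706]
ft_force: [1.0, 0.3, 0.2]
grip_width: 0.0401
```

```bash
python3 go.py .5118 -.415 .010 0 -.024 3.5
python3 - <<'E'
from h import *
b,_=shot("side","s8"); a,_=shot("top","t8")
cv2.imwrite("pics/c8.png",np.vstack([cv2.resize(b[310:430,330:490],(640,480),interpolation=2)]))
E
```

```text
[ 0.5103 -0.4111  0.0598] [-0.85  0.73  1.45 -0.    0.96 -0.82] F [1.0025 0.3159 0.2389] M [-0.1144  0.0403  0.0488] w 0.04011429295637349 t 15.075
err rot [-0.0021 -0.0025 -0.002 ] err pos [ 0.0015 -0.0039 -0.0498]
[[5,-0.4,0.2,-0.002,-0.002,-0.002,3.5]]
```

View pics/c8.png

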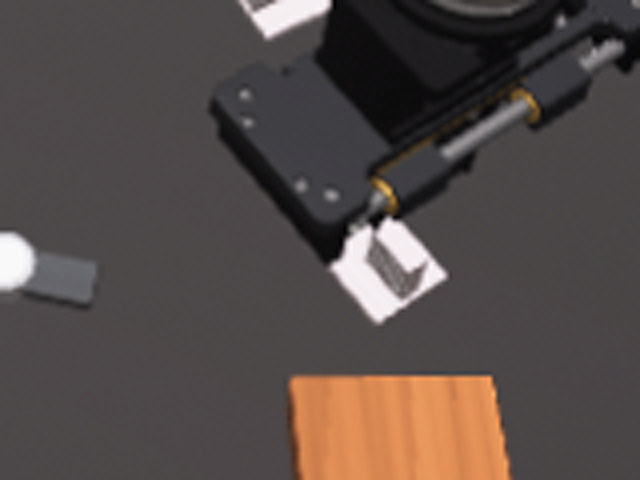

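Run:
```python
from h import *
q=proj("side",[[.5103,-.4111,.0598],[.5103,-.4111,.03],[.5118,-.4145,.036],[.4903,-.411,.06],[.53,-.411,.06]]); print((q-[330,310])*4)
```

```text
[[395.27083718 214.81715222]
 [386.84021848 245.52082132]
 [395.76787295 243.19754724]
 [362.85423291 236.85100322]
 [426.55094135 192.72465837]]
```

Call:
arm_command([
  [1.5,-0.4,0.1,0,0,0,3.5],
  [1.5,0,0,0,0,0,3.5],
  [1.4,0,0,0,0,0,3.5],
  [0,0,0,0,0,0,3.5],
])

```text
time: 15.68
position: [0.5155, -0.4202, 0.0207]
tool_rot: [0.006, 0.704, -0.013, 0.71]
ft_force: [0.0, -0.1, -0.9]
grip_width: 0.035
```

```bash
python3 go.py .5118 -.415 .010 0 -.024 3.5 1
```

```text
[ 0.5155 -0.4202  0.0207] [-0.85  0.79  1.46 -0.    0.88 -0.82] F [ 0.014  -0.1473 -0.8843] M [-0.1271  0.0582 -0.065 ] w 0.035034906273633724 t 15.675
err rot [-0.0023  0.0077  0.009 ] err pos [-0.0037  0.0052 -0.0107]
[[1.06,0.52,-0.39,-0.002,0.008,0.009,3.5]]
```

Call:
arm_command([
  [0.5,0.5,-0.35,0,0.005,0.005,3.5],
  [0.5,0,0,0,0,0,3.5],
  [0,0,0,0,0,0,3.5],
])

```text
time: 16.05
position: [0.512, -0.415, 0.0102]
tool_rot: [0.008, 0.706, -0.011, 0.708]
ft_force: [-0.1, -0.1, 0.2]
grip_width: 0.0349
```

```bash
python3 go.py .5118 -.415 .010 0 -.024 3.5 1
```

```text
[ 0.512  -0.415   0.0102] [-0.85  0.8   1.47 -0.    0.87 -0.82] F [-0.0833 -0.1049  0.2475] M [-0.0702  0.0348 -0.0283] w 0.03492287927348143 t 16.05
err rot [-0.0022  0.0026  0.0039] err pos [-0.0002 -0.     -0.0002]
[[0.02,0,-0.02,-0.002,0.003,0.004,3.5]]
```

Exactly in place. Close on the grip.

Call:
arm_command([
  [0,0,0,0,0,0,2],
  [0,0,0,0,0,0,1],
  [0,0,0,0,0,0,0.5],
  [0,0,0,0,0,0,0.5],
  [0,0,0,0,0,0,0.5],
], grip_force=45)

```text
time: 16.68
position: [0.5126, -0.4156, 0.0111]
tool_rot: [0.007, 0.706, -0.011, 0.708]
ft_force: [0.2, -0.5, -0.7]
grip_width: 0.0056
```

```bash
python3 go.py .5118 -.415 .10 0 -.024 0.5
```

```text
[ 0.5126 -0.4156  0.0111] [-0.85  0.8   1.47 -0.    0.87 -0.82] F [ 0.1904 -0.5426 -0.6555] M [-0.0755  0.0222  0.0174] w 0.00555113104477335 t 16.675
err rot [-0.0022  0.004   0.0054] err pos [-0.0008  0.0006  0.0889]
[[-4.4,0,0,-0.001,0.002,0.003,0.5],[-4.5,0,-0.1,-0.001,0.002,0.002,0.5]]
```

Call:
arm_command([
  [0,0,0,0,0,0,0],
  [0,0,0,0,0,0,0],
  [-1,0,0,0,0,0,0],
  [-2,0,0,0,0,0,0],
  [-4,0,0,0,0,0,0],
  [-4,0,0,0,0,0,0],
  [0,0,0,0,0,0,0],
])

```text
time: 17.55
position: [0.5131, -0.416, 0.1295]
tool_rot: [0.006, 0.705, -0.012, 0.709]
ft_force: [0.3, 0.0, -0.4]
grip_width: 0.0005
```

```bash
cat > car.py <<'E'
from h import *
import sys
np.set_printoptions(precision=4,suppress=True)
# carrier plate in tool frame via depth (bright pts near the gripper)
p,Rt,o=now(); M=Rt.as_matrix(); print(p,"w",o["grip_width"],"F",o["ft_force"],o["time"])
out=[]
for n in("top","side"):
    a,d=shot(n,n+sys.argv[1]); P=np.nan_to_num(cloud(n,d).reshape(-1,3),nan=-9); T=(P-p)@M  # tool coords
    q=(abs(T[:,2])<.019)&(T[:,1]>.015)&(T[:,1]<.078)&(abs(T[:,0])<.04); w=T[q]
    if len(w)<20: print(n,len(w)); continue
    for _ in range(4):
        A=np.c_[w[:,1:],np.ones(len(w))]; c=np.linalg.lstsq(A,w[:,0],rcond=None)[0]; r=w[:,0]-A@c; w=w[abs(r)<.005]
    print(n,len(w),"plate top: x =",c[2],"+",c[0],"*y +",c[1],"*z")
    k=(abs(T[:,0]-(c[2]+c[0]*T[:,1]+c[1]*T[:,2]))<.006)&(abs(T[:,1])<.12)&(abs(T[:,2])<.04); e=T[k]
    print("   y 1/99%",np.percentile(e[:,1],[1,99]),"z 1/99%",np.percentile(e[e[:,1]>.02][:,2],[1,99]),"rect",cv2.minAreaRect((e[e[:,1]>.01][:,1:]*1000).astype(np.float32)))
E
python3 car.py 9
```

```text
[ 0.5131 -0.416   0.1295] w 0.0004678522544560788 F [ 0.2912  0.0111 -0.3786] 17.55
top 0
side 0
```

The fingers shut to zero, so the grip was missed. I'll look at where the carrier is.

Run:
```python
from h import *
b=cv2.imread("pics/side9.png"); a=cv2.imread("pics/top9.png")
p,Rt,o=now(); print((proj("side",[p])-[330,290])*3.5,(proj("top",[p])-[400,200])*3.5)
im=np.vstack([cv2.resize(b[290:410,330:490],(400,300),interpolation=2),cv2.resize(a[210:300,420:540],(400,300),interpolation=2)]);cv2.imwrite("pics/c9.png",im)
```

```text
[[368.40944835 197.29786584]] [[294.80627821 183.63734889]]
```

View pics/c9.png

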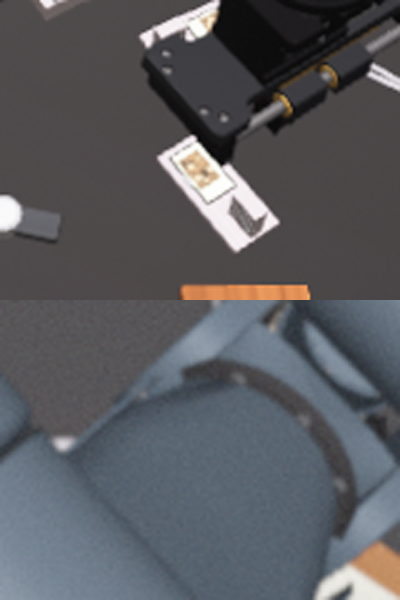

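Call:
arm_command([
  [3,0,0,0,0,0,4],
  [3,0,0,0,0,0,4],
  [0.5,0,0,0,0,0,4],
  [0,0,0,0,0,0,4],
])

```text
time: 18.15
position: [0.509, -0.4117, 0.0562]
tool_rot: [0.01, 0.708, -0.009, 0.706]
ft_force: [-0.3, -0.3, -0.5]
grip_width: 0.0326
```

Run:
```python
from h import *
np.set_printoptions(precision=4,suppress=True)
p,Rt,o=now(); M=Rt.as_matrix(); print(p,o["grip_width"],M)
D=[];im=[]
for _ in range(4):
    a,d=optics.camera("side"); D.append(np.where(d==0,np.nan,d)); im.append(a)
d=np.nan_to_num(np.nanmedian(D,0)); a=im[-1]; cv2.imwrite("pics/side10.png",a)
P=np.nan_to_num(cloud("side",d).reshape(-1,3),nan=-9); g=a.reshape(-1,3).mean(1); T=(P-p)@M
q=(abs(T[:,1])<.06)&(abs(T[:,2])<.06)&(T[:,0]<.02)&(T[:,0]>-.06); print("above bench pts",q.sum())
for lo in np.arange(-.06,.02,.01):
    w=T[q&(T[:,0]>=lo)&(T[:,0]<lo+.01)]; 
    if len(w): print(round(lo,3),len(w),"y",np.percentile(w[:,1],[2,50,98]),"z",np.percentile(w[:,2],[2,50,98]))
X=P[((P>[.47,-.45,.028])&(P<[.555,-.38,.042])).all(1)]; print("grip top",len(X),X.mean(0),X.min(0),X.max(0))
```

```text
[ 0.509  -0.4117  0.0562] 0.03260081622982085 [[-0.003   0.0264  0.9996]
 [ 0.0023  0.9996 -0.0264]
 [-1.      0.0023 -0.0031]]
above bench pts 117
-0.06 10 y [-0.0051 -0.0022  0.0011] z [0.0184 0.0195 0.0206]
-0.05 16 y [-0.0115 -0.0108  0.0023] z [-0.0258  0.0193  0.0266]
-0.04 18 y [-0.0116 -0.0105 -0.0065] z [-0.0374 -0.0224  0.0269]
-0.03 11 y [-0.0095  0.0221  0.0522] z [-0.0545 -0.0536 -0.053 ]
-0.01 1 y [-0.002 -0.002 -0.002] z [-0.0059 -0.0059 -0.0059]
0.0 2 y [0.0034 0.0047 0.006 ] z [0.0518 0.0538 0.0559]
0.01 59 y [-0.059  -0.009   0.0052] z [-0.0524  0.0017  0.0416]
grip top 105 [ 0.511  -0.4178  0.035 ] [ 0.5053 -0.429   0.0281] [ 0.5187 -0.4032  0.0392]
```

Depth shows the finger fronts ending about 30 mm behind the reported TCP. A 21 mm chord on the 26 mm barrel fits that too: the tips bit the torch short of its middle. So the reported TCP lies beyond the real tips, and I'll measure that offset.

Run:
```python
from h import *
np.set_printoptions(precision=4,suppress=True)
p,Rt,o=now(); M=Rt.as_matrix(); print(p,o["grip_width"])
for n in("side","top"):
    D=[]
    for _ in range(4): a,d=optics.camera(n); D.append(np.where(d==0,np.nan,d))
    d=np.nan_to_num(np.nanmedian(D,0)); P=np.nan_to_num(cloud(n,d).reshape(-1,3),nan=-9); T=(P-p)@M
    for s in(-1,1):
        q=(T[:,1]>-.03)&(T[:,1]<.015)&(s*T[:,2]>.010)&(s*T[:,2]<.045)&(T[:,0]<.03)&(T[:,0]>-.075); w=T[q]; w=w[np.argsort(-w[:,0])]; print(n,s,len(w)); print(w[:26])
```

```text
[ 0.5099 -0.4126  0.0579] 0.03875297354411653
side -1 15
[[-0.0291 -0.0109 -0.0266]
 [-0.0316 -0.0093 -0.0279]
 [-0.0326 -0.0116 -0.0254]
 [-0.0335 -0.0084 -0.0275]
 [-0.0347 -0.0113 -0.0278]
 [-0.0354 -0.0105 -0.0226]
 [-0.0363 -0.0113 -0.0258]
 [-0.0374 -0.0083 -0.028 ]
 [-0.0385 -0.0111 -0.0283]
 [-0.0398 -0.0101 -0.0276]
 [-0.0408 -0.0108 -0.0238]
 [-0.0411 -0.0115 -0.0267]
 [-0.0422 -0.0094 -0.0274]
 [-0.0453 -0.0114 -0.0274]
 [-0.0748 -0.021  -0.0384]]
side 1 53
[[-0.0287 -0.0083  0.0209]
 [-0.0291 -0.0095  0.0222]
 [-0.0297 -0.0111  0.0279]
 [-0.0311 -0.0096  0.0241]
 [-0.0317 -0.0108  0.0253]
 [-0.0337 -0.01    0.0257]
 [-0.0343 -0.0092  0.0238]
 [-0.0346 -0.0112  0.0268]
 [-0.0346 -0.0107  0.0296]
 [-0.0349 -0.0099  0.0206]
 [-0.0359 -0.0087  0.0215]
 [-0.0369 -0.0095  0.0254]
 [-0.0382  0.0047  0.0211]
 [-0.0388 -0.0112  0.0259]
 [-0.0393  0.0018  0.0206]
 [-0.0395 -0.0094  0.0226]
 [-0.0396 -0.0109  0.0284]
 [-0.0403 -0.0101  0.0265]
 [-0.0414 -0.0091  0.0201]
 [-0.0416  0.0051  0.0207]
 [-0.0427  0.0021  0.0202]
 [-0.043  -0.0101  0.0236]
 [-0.0435 -0.0097  0.0263]
 [-0.0452  0.0028  0.0204]
 [-0.0456 -0.0114  0.0267]
 [-0.0458  0.0016  0.0216]]
top -1 0
[]
top 1 0
[]
```

Call:
arm_command([
  [1.8,-0.2,0.1,0,0,0,4],
  [1.8,0,0,0,0,0,4],
  [1.8,0,0,0,0,0,4],
  [1,0,0,0,0,0,4],
  [0,0,0,0,0,0,4],
])

```text
time: 19.38
position: [0.5093, -0.4132, -0.0135]
tool_rot: [0.011, 0.709, -0.008, 0.706]
ft_force: [-0.2, -0.4, 1.0]
grip_width: 0.04
```

```bash
python3 go.py .5115 -.4155 -.018 0 -.024 4 1
```

```text
[ 0.5093 -0.4132 -0.0135] [-0.85  0.83  1.48 -0.    0.84 -0.82] F [-0.2294 -0.3511  0.9751] M [-0.099   0.0562 -0.0214] w 0.04003551865113774 t 19.375
err rot [-0.0025 -0.0043 -0.0035] err pos [ 0.0022 -0.0023 -0.0045]
[[0.45,-0.23,0.23,-0.003,-0.004,-0.003,4]]
```

Call:
arm_command([
  [0.2,-0.25,0.25,0,-0.003,-0.003,4],
  [0.25,0,0,0,0,0,4],
  [0,0,0,0,0,0,4],
])

```text
time: 19.75
position: [0.5127, -0.4167, -0.0173]
tool_rot: [0.009, 0.707, -0.01, 0.707]
ft_force: [0.1, 0.1, 0.1]
grip_width: 0.04
```

```bash
python3 go.py .5115 -.4155 -.018 0 -.024 4 1
```

```text
[ 0.5127 -0.4167 -0.0173] [-0.85  0.84  1.47 -0.    0.83 -0.82] F [0.1441 0.0689 0.1039] M [-0.0844  0.0545 -0.0233] w 0.039971246184477074 t 19.75
err rot [-0.0024  0.0006  0.0016] err pos [-0.0012  0.0012 -0.0007]
[[0.07,0.12,-0.12,-0.002,0.001,0.002,4]]
```

Call:
arm_command([
  [0,0.1,-0.1,0,0,0,2.5],
  [0,0,0,0,0,0,1.5],
  [0,0,0,0,0,0,0],
  [0,0,0,0,0,0,0],
  [0,0,0,0,0,0,0],
], grip_force=45)

```text
time: 20.38
position: [0.5121, -0.4161, -0.0162]
tool_rot: [0.008, 0.706, -0.01, 0.708]
ft_force: [0.1, -0.4, 0.2]
grip_width: 0.0116
```

```bash
python3 go.py .5115 -.4155 -.018 0 -.024 4 1
```

```text
[ 0.5121 -0.4161 -0.0162] [-0.85  0.84  1.47 -0.    0.83 -0.82] F [ 0.1126 -0.3576  0.1882] M [-0.123   0.0353 -0.059 ] w 0.011574245613542637 t 20.375
err rot [-0.0024  0.0018  0.0028] err pos [-0.0006  0.0006 -0.0018]
[[0.18,0.05,-0.06,-0.002,0.002,0.003,4]]
```

Call:
arm_command([
  [-1,0,0,0,0,0,0],
  [-2,0,0,0,0,0,0],
  [-4,0,0,0,0,0,0],
  [-4.5,0,0,0,0,0,0],
  [-4.5,0,0,0,0,0,0],
  [-4,0,0,0,0,0,0],
  [0,0,0,0,0,0,0],
])

```text
time: 21.25
position: [0.5123, -0.416, 0.1977]
tool_rot: [0.007, 0.705, -0.012, 0.709]
ft_force: [0.1, -0.2, -2.0]
grip_width: 0.0117
```

```bash
python3 car.py 11; python3 go.py .5448 -.180 .25 .466 -.095 0
```

```text
[ 0.5123 -0.416   0.1977] w 0.011732467455331595 F [ 0.0891 -0.1904 -2.025 ] 21.25
top 16
side 0
[ 0.5102 -0.4138  0.1932] [-0.85  0.57  1.35 -0.    1.22 -0.82] F [ 1.3203  0.1589 -1.8561] M [-0.1508  0.0305 -0.0381] w 0.011616663077538928 t 21.35
err rot [ 0.0675  0.0158 -0.4651] err pos [0.0346 0.2338 0.0568]
[[-1.1,4.7,0.6,0.013,0.003,-0.093,0],[-1.6,4.6,0.5,0.014,0.003,-0.093,0],[-2,4.4,0.4,0.013,0.004,-0.093,0],[-2.4,4.2,0.4,0.014,0.003,-0.093,0],[-2.8,4,0.3,0.014,0.003,-0.093,0]]
```

Call:
arm_command([
  [-1.6,4.7,0.6,0.013,0.003,-0.093,0],
  [-1.8,4.6,0.5,0.013,0.003,-0.093,0],
  [-2,4.4,0.4,0.013,0.003,-0.093,0],
  [-2.4,4.2,0.4,0.013,0.003,-0.093,0],
  [-2.8,4,0.3,0.013,0.003,-0.093,0],
])

```text
time: 21.98
position: [0.5401, -0.1768, 0.2475]
tool_rot: [-0.129, 0.7, -0.2, 0.673]
ft_force: [1.3, 0.7, -1.6]
grip_width: 0.0116
```

```bash
cat > st.py <<'E'
from h import *
import sys
np.set_printoptions(precision=4,suppress=True)
# st.py h n ux uy uz : underside mid in tool frame u; hover h
h=float(sys.argv[1]); n_=int(sys.argv[2]) or None; u=np.array(list(map(float,sys.argv[3:6])) or [-.0162,.0335,0.])
dp=float(sys.argv[6]) if len(sys.argv)>6 else 0.
s=.466; ya=-.0945; X=np.array([np.cos(ya),np.sin(ya),0]); Y=np.array([-np.sin(ya),np.cos(ya),0]); n=Y*np.sin(s)+Z*np.cos(s); ys=np.cross(n,X); c=np.array([.5366,-.0949,.0947])
Rf=R.from_matrix(np.c_[-n,ys,X])*R.from_euler("z",dp); p,Rt,o=now(); S=np.c_[X,ys,n]
e=(p+Rt.apply(u)-c)@S
print("tcp",p,"underside mid in stage frame",e,"rot err",(Rt.inv()*Rf).as_rotvec(),"F stage",o["ft_force"]@S,"M",o["moment"],"w",o["grip_width"],"q",o["q"].round(2),"t",o["time"])
show(rows(c+n*h-Rf.apply(u),Rf,0,n_,dec=2)[0])
E
python3 st.py .09 0
```

```text
tcp [ 0.5401 -0.1768  0.2475] underside mid in stage frame [ 0.0116 -0.1076  0.116 ] rot err [-0.0051 -0.0168  0.0057] F stage [ 1.2141  1.4084 -1.0571] M [0.2944 0.0088 0.0229] w 0.011578087840815453 q [-0.25  0.42  1.58 -0.52  1.14  0.08] t 21.975
[[0.86,3.59,-0.38,-0.002,-0.006,0.002,0],[0.86,3.59,-0.37,-0.001,-0.005,0.002,0],[0.87,3.59,-0.37,-0.002,-0.006,0.002,0]]
```

Call:
arm_command([
  [0.8,3.4,-0.4,0,-0.006,0.002,0],
  [0.8,3.4,-0.4,0,-0.006,0.002,0],
  [0.8,3,-0.3,0,-0.006,0.002,0],
  [0,0,0,0,0,0,0],
])

```text
time: 22.48
position: [0.5312, -0.0896, 0.1732]
tool_rot: [-0.133, 0.699, -0.192, 0.677]
ft_force: [-0.5, -0.1, -0.4]
grip_width: 0.0118
```

```bash
python3 st.py .04 0; python3 car.py 12
python3 - <<'E'
from h import *
b=cv2.imread("pics/side12.png"); a=cv2.imread("pics/top12.png")
cv2.imwrite("pics/c12.png",np.hstack([cv2.resize(b[170:310,240:400],(400,350),interpolation=2),cv2.resize(a[180:300,270:430],(400,350),interpolation=2)]))
E
```

```text
tcp [ 0.5312 -0.0896  0.1732] underside mid in stage frame [-0.0061  0.0024  0.0885] rot err [ 0.0105 -0.0073 -0.0025] F stage [-0.4537  0.0823 -0.4422] M [0.2833 0.0013 0.0046] w 0.011772955729230502 q [-0.1   0.5   1.68 -0.54  1.04  0.29] t 22.475
[[4.84,-0.26,0.62,0.01,-0.007,-0.002,0]]
[ 0.5312 -0.0896  0.1732] w 0.011772955729230502 F [-0.4635 -0.0818 -0.4321] 22.475
top 2
side 96 plate top: x = -0.024337441928417306 + -0.01496546097640487 *y + -0.027423038563657222 *z
   y 1/99% [-0.0184  0.0801] z 1/99% [-0.022   0.0104] rect ((46.64457702636719, -5.750829696655273), (72.01747131347656, 32.157745361328125), 1.6354587078094482)
```

View pics/c12.png

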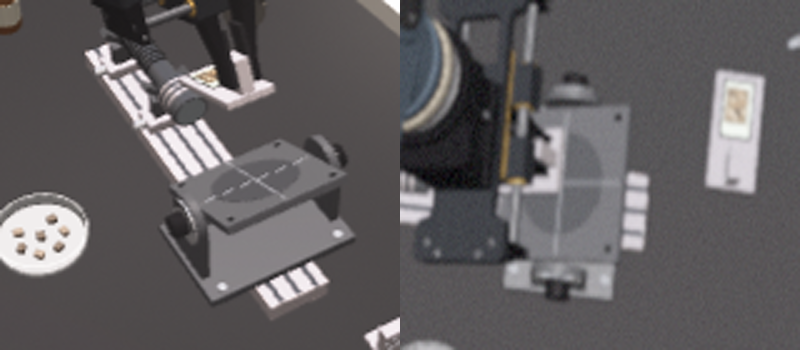

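The left crop shows the carrier held parallel to the stage and uphill of the torch, grip at (245,70). The torch lies in its saddles with its head at (185,103). Descending.

Call:
arm_command([
  [2,-0.2,0.6,0.01,-0.007,-0.002,0],
  [2,0,0,0,0,0,0],
  [2,0,0,0,0,0,0],
  [0,0,0,0,0,0,0],
])

```text
time: 23.08
position: [0.5398, -0.1267, 0.1246]
tool_rot: [-0.129, 0.691, -0.2, 0.683]
ft_force: [-0.5, 0.4, -1.0]
grip_width: 0.0115
```

```bash
python3 st.py .010 1
```

```text
tcp [ 0.5398 -0.1267  0.1246] underside mid in stage frame [ 0.0064 -0.0079  0.0287] rot err [-0.0108  0.008   0.0026] F stage [-0.5626  0.7257 -0.7634] M [0.2493 0.0505 0.0308] w 0.01150864505740546 q [-0.16  0.58  1.71 -0.61  0.91  0.34] t 23.075
[[1.87,0.79,-0.64,-0.011,0.008,0.003,0]]
```

Call:
arm_command([
  [0,0,0,0,0,0,0],
  [0,0,0,0,0,0,0],
])

```text
time: 23.32
position: [0.5411, -0.1277, 0.1264]
tool_rot: [-0.128, 0.69, -0.201, 0.684]
ft_force: [-0.6, 0.1, -0.7]
grip_width: 0.0117
```

```bash
python3 st.py .010 1
```

```text
tcp [ 0.5411 -0.1277  0.1264] underside mid in stage frame [ 0.0079 -0.0095  0.03  ] rot err [-0.0135  0.0106  0.0031] F stage [-0.6194  0.3834 -0.6465] M [ 0.2925  0.0433 -0.0871] w 0.01168178700563529 q [-0.16  0.58  1.71 -0.61  0.91  0.34] t 23.325
[[1.99,0.95,-0.79,-0.013,0.011,0.003,0]]
```

Call:
arm_command([
  [0.7,0.45,-0.35,-0.006,0.005,0.002,0],
  [0,0,0,0,0,0,0],
  [0,0,0,0,0,0,0],
])

```text
time: 23.7
position: [0.5383, -0.126, 0.1187]
tool_rot: [-0.129, 0.692, -0.198, 0.683]
ft_force: [0.6, 0.2, -0.8]
grip_width: 0.0118
```

```bash
python3 st.py .010 1
```

```text
tcp [ 0.5383 -0.126   0.1187] underside mid in stage frame [ 0.0048 -0.0048  0.0238] rot err [-0.0071  0.0076  0.0011] F stage [ 0.6122  0.5731 -0.5716] M [ 0.2859  0.0157 -0.0259] w 0.011791004407289243 q [-0.16  0.59  1.72 -0.61  0.9   0.35] t 23.7
[[1.38,0.48,-0.48,-0.007,0.008,0.001,0]]
```

Call:
arm_command([
  [0.7,0.45,-0.45,-0.007,0.007,0.001,0],
  [0.5,0,0,0,0,0,0],
  [0,0,0,0,0,0,0],
  [0,0,0,0,0,0,0],
])

```text
time: 24.2
position: [0.5333, -0.1268, 0.1047]
tool_rot: [-0.131, 0.695, -0.195, 0.679]
ft_force: [-0.0, 0.4, -0.6]
grip_width: 0.0114
```

```bash
python3 st.py .004 1; python3 car.py 13
```

```text
tcp [ 0.5333 -0.1268  0.1047] underside mid in stage frame [-0.0003  0.0004  0.0108] rot err [ 0.0012 -0.0003  0.    ] F stage [-0.0524  0.6424 -0.2936] M [ 0.2376 -0.017   0.0069] w 0.011434824614472143 q [-0.16  0.61  1.73 -0.63  0.87  0.36] t 24.2
[[0.68,-0.04,0.02,0.001,0,0,0]]
[ 0.5333 -0.1268  0.1047] w 0.011434824614472143 F [-0.0105  0.445  -0.551 ] 24.2
top 0
side 55 plate top: x = -0.02496551765334224 + 0.00043939014029781596 *y + -0.055499823655130225 *z
   y 1/99% [-0.0161  0.0808] z 1/99% [-0.023   0.0087] rect ((46.39668273925781, -10.463663101196289), (74.068115234375, 31.789304733276367), 9.004270553588867)
```

Call:
arm_command([
  [0.4,0,0,0,0,0,0],
  [0.3,0,0,0,0,0,0],
  [0,0,0,0,0,0,0],
])

```text
time: 24.68
position: [0.5334, -0.1302, 0.0984]
tool_rot: [-0.131, 0.695, -0.195, 0.68]
ft_force: [0.2, 0.0, -2.0]
grip_width: 0.0116
```

```bash
python3 st.py .000 1
```

```text
tcp [ 0.5334 -0.1302  0.0984] underside mid in stage frame [0.0001 0.0002 0.0036] rot err [0.0007 0.0005 0.0001] F stage [ 0.2039  0.9598 -1.7795] M [ 0.2614  0.0318 -0.0184] w 0.011590562759398711 q [-0.17  0.62  1.74 -0.63  0.86  0.36] t 24.675
[[0.36,-0.02,-0.01,0.001,0.001,0,0]]
```

Call:
arm_command([
  [0.2,0,0,0,0,0,0],
  [0.15,0,0,0,0,0,0],
])

```text
time: 24.92
position: [0.5333, -0.1319, 0.0952]
tool_rot: [-0.131, 0.695, -0.195, 0.68]
ft_force: [-0.3, 0.4, -2.0]
grip_width: 0.0117
```

```bash
python3 st.py .000 1
```

```text
tcp [ 0.5333 -0.1319  0.0952] underside mid in stage frame [ 0.0002  0.0001 -0.    ] rot err [0.0006 0.0007 0.0001] F stage [-0.3728  1.2232 -1.5737] M [ 0.2282  0.0695 -0.0381] w 0.011662922004295313 q [-0.17  0.62  1.74 -0.64  0.85  0.37] t 24.925
[[0,-0.01,-0.02,0.001,0.001,0,0]]
```

Call:
arm_command([
  [0.15,0,0,0,0,0,0],
])

```text
time: 25.05
position: [0.5333, -0.1324, 0.0942]
tool_rot: [-0.131, 0.695, -0.196, 0.68]
ft_force: [-2.2, 8.0, 10.1]
grip_width: 0.0119
```

Call:
arm_command([
  [0.1,0,0,0,0,0,0],
])

```text
time: 25.18
position: [0.5333, -0.1323, 0.0942]
tool_rot: [-0.131, 0.694, -0.196, 0.68]
ft_force: [-0.9, 5.6, 10.0]
grip_width: 0.0118
```

```bash
python3 st.py -.001 1
```

```text
tcp [ 0.5333 -0.1323  0.0942] underside mid in stage frame [ 0.0003  0.0001 -0.0011] rot err [-0.0002  0.0014  0.0004] F stage [-1.4471  0.373  11.3714] M [ 0.3214  0.3618 -0.1853] w 0.011800791380572209 q [-0.17  0.62  1.74 -0.64  0.85  0.37] t 25.175
[[-0.01,-0.01,-0.03,0,0.001,0,0]]
```

```bash
cat > fin.py <<'E'
from h import *
import sys
np.set_printoptions(precision=4,suppress=True)
s=.466; ya=-.0945; X=np.array([np.cos(ya),np.sin(ya),0]); Y=np.array([-np.sin(ya),np.cos(ya),0]); n=Y*np.sin(s)+Z*np.cos(s); ys=np.cross(n,X); c=np.array([.5366,-.0949,.0947]); S=np.c_[X,ys,n]
def fit(w):
    for _ in range(5):
        A=np.c_[w[:,:2],np.ones(len(w))]; k=np.linalg.lstsq(A,w[:,2],rcond=None)[0]; w=w[abs(w[:,2]-A@k)<.003]
    return k,len(w)
for nm in("side","top"):
    D=[];I_=[]
    for _ in range(4): a,d=optics.camera(nm); D.append(np.where(d==0,np.nan,d)); I_.append(a.astype(float))
    d=np.nan_to_num(np.nanmedian(D,0)); g=np.mean(I_,0).mean(2).ravel(); cv2.imwrite(f"pics/fin{sys.argv[1]}_{nm}.png",np.mean(I_,0).astype(np.uint8))
    T=(np.nan_to_num(cloud(nm,d).reshape(-1,3),nan=-9)-c)@S
    near=(abs(T[:,0])<.057)&(abs(T[:,1])<.058)
    st=T[near&(abs(T[:,2])<.008)&(abs(T[:,0])>.028)]; pl=T[near&(abs(T[:,2]-.006)<.008)&(abs(T[:,0])<.019)&(abs(T[:,1])<.045)]
    print(nm,"stage [dz/dx dz/dy z0]",fit(st) if len(st)>30 else len(st),"plate",fit(pl) if len(pl)>30 else len(pl))
    b=T[near&(T[:,2]>-.003)&(T[:,2]<.013)&(g>150)]; 
    if len(b)>20: print("  bright plate extents x",np.percentile(b[:,0],[1,99]),"y",np.percentile(b[:,1],[1,99]),len(b))
p,Rt,o=now(); print("F stage",o["ft_force"]@S,o["time"])
E
python3 fin.py a; python3 st.py -.001 1
```

```text
side stage [dz/dx dz/dy z0] (array([0.0011, 0.0013, 0.0006]), 477) plate (array([0.018 , 0.0097, 0.0071]), 154)
  bright plate extents x [-0.0369  0.0249] y [-0.0494  0.0483] 266
top stage [dz/dx dz/dy z0] (array([-0.0003, -0.0032, -0.0008]), 427) plate (array([-0.0206, -0.1997, -0.0028]), 40)
  bright plate extents x [-0.0222  0.0249] y [-0.0478 -0.03  ] 115
F stage [-1.6504  0.1856  5.8235] 25.575
tcp [ 0.5333 -0.1324  0.0943] underside mid in stage frame [ 0.0003  0.0001 -0.0011] rot err [-0.      0.0016  0.0004] F stage [-1.6504  0.1856  5.8235] M [ 0.2738  0.2903 -0.1218] w 0.01152923840179583 q [-0.17  0.62  1.74 -0.64  0.85  0.37] t 25.575
[[-0.01,-0.01,-0.03,0,0.002,0,0]]
```

Run:
```python
from h import *
a=cv2.imread("pics/fina_side.png"); b=cv2.imread("pics/fina_top.png")
cv2.imwrite("pics/last.png",np.vstack([cv2.resize(a[130:310,200:440],(400,300),interpolation=2),cv2.resize(b[60:390,120:560],(400,300))]))
# bystanders: image difference at fixed spots, start vs now
for n in("top","side"):
    s=cv2.imread(f"pics/{n}0.png"); e=cv2.imread(f"pics/fina_{n}.png")
    for k,P in dict(bottle=[.497,.315,.03],core=[.717,.177,.06],dish=[.36,.02,.01],big=[.547,.385,.1],other_carrier=[.6,-.26,.004]).items():
        u,v=proj(n,[P])[0].astype(int); print(n,k,np.abs(s[v-8:v+8,u-8:u+8].astype(int)-e[v-8:v+8,u-8:u+8]).mean().round(1),end="; ")
    print()
```

```text
top bottle 58.2; top core 1.1; top dish 0.9; top big 62.2; top other_carrier 0.9; 
side bottle 0.5; side core 50.6; side dish 0.2; side big 0.8; side other_carrier 0.8;
```

View pics/last.png

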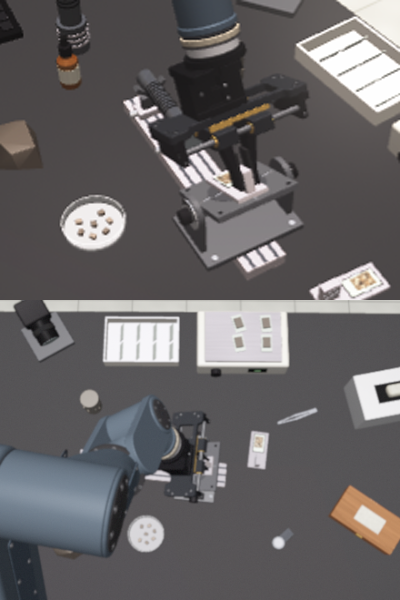

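The last view shows the carrier on the stage under the fingers at (240,182), the torch in its saddles at (158,95), and the bystanders where they were. I'll check the torch's height once, then hand in.

Run:
```python
from h import *
np.set_printoptions(precision=4,suppress=True)
r=np.array([.5574,.1198,.0754]); a,d=optics.camera("side"); P=np.nan_to_num(cloud("side",d).reshape(-1,3),nan=-9)
s=(P-r)@SY;x=(P-r)@SX;z=P[:,2]-r[2]
for lo in(-.03,-.015,0,.015): 
    q=(s>lo)&(s<lo+.015)&(abs(x)<.011)&(abs(z)<.03); print(lo,q.sum(),np.median(z[q]-np.sqrt(.013**2-x[q]**2)))
o=robot.get_obs(); print(o["ft_force"],o["grip_width"],o["time"])
workorder.hand_in()
```

```text
-0.03 44 0.0003736268838378234
-0.015 35 0.0011749843080163542
0 37 -0.0001340305119104622
0.015 36 3.1002240659788564e-05
[-0.2558  4.1162  4.9812] 0.011366819238600426 25.625
the job is handed in; nothing more can be done
```

I laid the small torch in the two V saddles with its lens towards the stage and let go of it. I then pressed the right-most carrier onto the stage, thumb grip uphill, and handed the job in at 25.6 s while still holding it there.

**Last checks**
- **Torch:** its axis is within about 1 mm of rest height and level. I judged this from the part of the barrel between the saddles; the head was partly hidden behind the gripper.
- **Carrier:** its top is about 6.5 mm above the stage face (the plate is 6 mm). It is parallel to the face within about 0.01 rad along its length and 0.02 rad across, and centred within about 1–2 mm.
- **Stage and push:** the stage slope is unchanged within about 0.001 rad. The push settled from about 11 N to about 6 N, and the grip reads 11.4 mm on the 12 mm block.
- **Other things on the bench:** bottle, core, dish, big torch and second carrier are unchanged in at least one view each. Rock, tweezers, loupe and slide box I checked only by eye.

**What went wrong or disagreed**
- **Finger length:** the real fingertips end about 28 mm short of the reported TCP. The torch was therefore gripped only by the tips, and it pitched about 0.2 rad lens-down until I tilted the tool to level it.
- **First carrier grasp:** for the same reason, the first try closed on nothing. It did not move the carrier, and the second try held.
- **Torch contact:** while lowering the torch, two brief contacts with the saddles read about 9 N and 17 N before I released it.
- **Top camera:** its fit of the carrier plate was useless because the gripper hid most of it, so the flushness check rests on the side camera alone.

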